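# Set out a tea set on the ware board

### The arm

A 6-joint arm with a two-finger parallel gripper is mounted at the origin on the work surface. World frame = base frame: x ahead of the robot, y to its left, z up, the work surface at z = 0. Lengths are in m, angles in rad, forces in N, time in s.
With the tool pointing down it reaches from about 0.35 to 0.775 m from the base axis. Payload 7.3 kg.
Tool frame: the origin (TCP) lies at the very end of the fingers, on their centre line; the grasp point (between the pads) lies 19 mm behind it; z points along the fingers, x is the direction in which the jaws open and shut, and the axes are right-handed (so a half turn about z gives the same grasp; the last joint's range is limited). The gripper opens to 92 mm and grips with 3 to 60 N. Pads are 19 mm wide; open, the fingers measure 130 mm over their backs; the gripper's body (75 mm by 190 mm) begins 47 mm behind the grasp point.
Start: joints at [-0.146, 0.342, 1.524, -0, 1.275, -0.146], TCP at [0.525, 0, 0.227] pointing down, gripper open.
Joint ranges: [-2.53, 2.53], [-0.77, 2.02], [0.04, 2.7], [-1, 4.14], [0.28, 2.66], [-3.11, 3.11]. Speed limits (rad/s): [2.57, 2.57, 3.14, 3.14, 3.14, 3.14].

### API

Orientations are given as [roll, pitch, yaw] about the fixed x, y, z axes, in that order (R = Rz(yaw) Ry(pitch) Rx(roll)).
In Python, from cell import observe, read_camera, camera_params, hand_in gives the robot as it stands.
- The arm moves only by the tool apply_moves, never from a script. Its argument "increments" is a list of rows, each an object with "grip": the opening, from 0 (shut) to 1 (fully open); "linear": the shift along the world's x, y, z in mm, a list of three; "turn": the turn, a rotation vector about the world's x, y, z in units of 6 degrees (1.0 is 6 degrees), a list of three. A call has 1 to 10 rows; each row is the pose to reach, as a shift and turn from the pose commanded when the call began; what a row does not reach only later rows make up. A row lasts 1/10 s, in which the tool goes at most 50 mm and 8.59 degrees, less where a joint would pass 70% of its speed; a pose out of reach is approached as far as the arm can. A call with a gripper value outside its range is refused whole. The fingers move at their own pace and stop on an object; "grip_force" is the grip in N (left out, the last holds). Time passes only in rows, so rows that repeat a pose let the fingers close. It gives the time, the measured TCP pose, the force and the opening at its end, in the units of the state.
- observe(): the state, without advancing time (a new reading comes with each control period).
- read_camera(name): name is "scene" or "side" or "wrist"; returns the picture (480x640x3 uint8, red, green, blue); there is no depth.
- camera_params(name): a dict with "camera_matrix" (3x3 intrinsics, pixels), "world_to_cam" (4x4, takes a point from world to camera coordinates); the wrist camera has in their place "hand_eye" (4x4, takes a point from camera to tool coordinates, whose origin is the TCP and whose axes are the tool frame's). Camera axes: x right, y up, looking along -z (the intrinsics and any distortion apply to the point x, -y, -z); pixel columns grow to the right and rows downward; lengths in m; the calibration is good to about 2 mm. The wrist camera is an equidistant fisheye: a pixel r from the principal point sees the ray r / f radians off the axis. A picture is of the moment at which its call begins: read the wrist's pose just before it. camera_params takes no time and is no camera call.
- hand_in(): hands the job in, once; it reports no verdict.
The state is a dict: "time": time; "qpos": joint angles; "qvel": joint speeds; "joint_efforts": joint torques, N m; "tool_pos": TCP position; "tool_rot": TCP orientation; "contact_force": force on the tool from outside, world axes, zero at the start; "torque": the same for the moment, N m; "opening": finger opening in m.
Only numpy, scipy, OpenCV 4.12 (cv2) and the standard library are available. Lean on these libraries where they do the work, as an engineer would, in place of code of your own. Each camera call takes 0.05 s, during which the arm holds its last target.

### The job

Set out the tea set on the ware board, one piece after another in this order: lift the narrow plywood bat, kept level, straight up off the two pins of the green banding wheel and lay it flat on the middle of the board, between the jar and the pitcher, its long sides running from the board's front edge to its back; stand the cup upright on the middle of the bat; stand the vase upright on the board straight in front of the pitcher's spout with a gap of about two centimetres to the spout; and last put the lid on the jar, properly seated. Leave the jar, the pitcher and the hollow clay ring where they are, and let go of everything at the end.

Things in the scene. Friction and masses are not known exactly. Their poses are not given: they have to be found in the camera images.
- ware_board: fixed flat board of mid-brown wood, 170 (x) x 360 (y) x 15 mm thick. Origin: centre of its underside, so its upper face is at z = 15 mm. x points from its front edge (near the robot) to its back edge, y runs along its length to the left. The jar and the pitcher stand on it at the start, one near each end (either way round), about 115 mm from the middle and 30 mm behind its centre line
- wheel: fixed banding wheel: round green head 180 mm across whose flat top is 60 mm above the table, on a dark steel foot. Origin: centre of its underside, on its axis. Two upright steel pins of 8 mm diameter, at x = +55 and -55 mm in its frame, stand 24 mm above the head
- bat: loose pale plywood plate, 150 (x) x 56 (y) x 18 mm thick, 0.12 kg, with two 9 mm through holes at x = +55 and -55 mm; at the start it lies flat on the wheel's head over the two pins, which stick out 6 mm above it. Origin: centre of its underside; z up. Take it across its 56 mm width
- jar: lidless round straight-sided pot of pale clay, no handle, 76 mm across and 60 mm high, wall 8 mm, mouth 60 mm across, loose, 0.35 kg, on the ware board. Origin: centre of its underside
- pitcher: pale clay pitcher, 72 mm across and 70 mm high, loose, 0.35 kg, on the ware board. Origin: centre of its underside. Its spout points along its own -x (roughly to the front edge of the board) and ends 45 mm from its axis; a loop handle at +x reaches 62 mm from its axis
- cup: loose handleless cup of pale clay: 58 mm across with upright sides from z = 14 to 50 mm (the rim), foot 40 mm across, wall 4 mm, 0.13 kg. Origin: centre of its underside. Starts standing on the table in front of the board and wheel
- vase: loose slim bottle-shaped vase of pale clay, closed at the top: body 44 mm across up to z = 52 mm, shoulder to z = 70 mm, straight neck 24 mm across from z = 70 mm to the top at z = 100 mm, 0.18 kg. Origin: centre of its underside. Starts standing on the table in front of the board and wheel
- lid: loose round clay lid, 0.08 kg: spigot below 48 mm across and 7 mm deep, which drops into the jar's mouth; rim 70 mm across from z = 7 to 11 mm; round knob in the centre, 16 to 18 mm across, from z = 18 to 38 mm. Origin: centre of the underside of the spigot; seated on the jar it is 53 mm above the jar's origin. Starts on the table in front of the board and wheel, resting on its spigot
- chuck: loose hollow ring of reddish fired clay, 62 mm outside, 40 mm inside, 35 mm high: not part of the tea set, to be left alone. Origin: centre of its underside. Stands on the table among the cup, the vase and the lid
Things that resemble listed ones, but are neither listed nor needed, are in the scene too. Several things have the shape of the bat; the one meant has the colours described above.

How it is judged:
On the way, in this order (a step that is already met when the one before it is completed fails the run):
1. the bat is lifted clear above the wheel's pins, level (z of bat in the frame of wheel above 0.095 m and angle between bat's own z axis and vertical below 0.2 rad), for 0.1 s.
2. the bat lies on the middle of the ware board, long sides front to back, released (x of bat in the frame of ware_board between -0.015 and 0.015 m and y of bat in the frame of ware_board between -0.015 and 0.015 m and z of bat in the frame of ware_board between 0.012 and 0.018 m and angle between the x axis of bat and the x axis of ware_board, either way round below 0.17 rad and angle between bat's own z axis and vertical below 0.06 rad and contact force between the fingers and bat below 0.05 N and linear speed of bat below 0.02 m/s and angular speed of bat below 0.2 rad/s), for 0.2 s.
3. the cup stands on the middle of the bat, released (horizontal distance between cup and bat below 0.015 m and z of cup in the frame of bat between 0.015 and 0.021 m and angle between cup's own z axis and vertical below 0.1 rad and contact force between the fingers and cup below 0.05 N and linear speed of cup below 0.02 m/s and angular speed of cup below 0.2 rad/s), for 0.2 s.
4. the vase stands in front of the pitcher's spout, released (x of vase in the frame of pitcher between -0.105 and -0.07 m and y of vase in the frame of pitcher between -0.015 and 0.015 m and angle between vase's own z axis and vertical below 0.1 rad and z of vase in the frame of ware_board between 0.012 and 0.018 m and contact force between the fingers and vase below 0.05 N and linear speed of vase below 0.02 m/s and angular speed of vase below 0.2 rad/s), for 0.2 s.
5. the lid is seated on the jar, released (horizontal distance between lid and jar below 0.009 m and z of lid in the frame of jar between 0.05 and 0.056 m and angle between lid's own z axis and vertical below 0.08 rad and contact force between the fingers and lid below 0.05 N and linear speed of lid below 0.02 m/s and angular speed of lid below 0.2 rad/s), for 0.2 s.
At the end, for the whole second after the job is handed in: Bat flat on the board, within 15 mm of its centre each way and 10 degrees of front-to-back; cup upright within 15 mm of the bat's centre; vase upright on the board, 70-105 mm ahead of the pitcher's axis, 15 mm sideways; lid seated within 9 mm of the jar's axis; all released, at rest (all of step 2 and all of step 3 and all of step 4 and all of step 5); the robot touches nothing.
It fails at once if the bat is tilted by more than 17 degrees (angle between bat's own z axis and vertical above 0.3 rad).
It fails at once if the jar is shifted by more than 30 mm or tipped over (distance of jar from where it was at the start of the episode above 0.03 m or angle between jar's own z axis and vertical above 0.5 rad).
It fails at once if the pitcher is shifted by more than 30 mm or tipped over (distance of pitcher from where it was at the start of the episode above 0.03 m or angle between pitcher's own z axis and vertical above 0.5 rad).
It fails at once if the hollow clay ring is shifted by more than 30 mm or tipped over (distance of chuck from where it was at the start of the episode above 0.03 m or angle between chuck's own z axis and vertical above 0.5 rad).
It also fails if it takes over 128 s, if anything falls off the work surface, if the arm or the gripper's body presses on something with over 40 N, if the wrist force passes 120 N, or if a joint passes its speed limit or range.

## Working session

There is one attempt and no reset: what is moved stays moved. The work goes in short steps, Python scripts to look and compute and a tool call to move; the robot and the scene stay as the last step left them, time stands still between calls to the robot, and variables do not carry over. Pictures are saved under pics/ and viewed, and the job is handed in when it is done.

Besides the shell and the picture viewer there is one more tool, called after ">>>" in YAML: its name, and indented under it one key for each argument. apply_moves: Moves the arm, as the interface text tells. Its arguments: {"type":"object","properties":{"increments":{"type":"array","items":{"type":"object","properties":{"grip":{"type":"number"},"linear":{"type":"array","items":{"type":"number"}},"turn":{"type":"array","items":{"type":"number"}}}}},"grip_force":{"type":"number"}},"required":["increments"]}

```bash
ls; mkdir -p pics
python3 - <<'E'
from cell import *
import cv2
for n in ("scene","side","wrist"):
    im=read_camera(n); cv2.imwrite(f"pics/a_{n}.png",im[:,:,::-1]); print(n,camera_params(n))
print(observe())
E
```

```text
pics
scene {'camera_matrix': array([[517.77202857,   0.        , 322.0233719 ],
       [  0.        , 517.77202857, 239.57529282],
       [  0.        ,   0.        ,   1.        ]]), 'world_to_cam': array([[-0.62615302,  0.77965441, -0.00844953,  0.19100379],
       [-0.59729238, -0.4726731 ,  0.6479367 ,  0.31034012],
       [ 0.50117284,  0.41075436,  0.76164732, -1.66546548],
       [ 0.        ,  0.        ,  0.        ,  1.        ]])}
side {'camera_matrix': array([[588.09042081,   0.        , 312.66742407],
       [  0.        , 588.09042081, 235.96831153],
       [  0.        ,   0.        ,   1.        ]]), 'world_to_cam': array([[ 0.86976239, -0.49305904,  0.02015389, -0.33919583],
       [ 0.33282191,  0.61627655,  0.71374561, -0.27560963],
       [-0.36433909, -0.61408142,  0.70011501, -1.11033947],
       [ 0.        ,  0.        ,  0.        ,  1.        ]])}
wrist {'camera_matrix': array([[371.64829954,   0.        , 316.77583301],
       [  0.        , 371.64829954, 237.43006051],
       [  0.        ,   0.        ,   1.        ]]), 'hand_eye': array([[ 9.99999367e-01
[... 313 characters left out ...]
0]])}
{'time': 0.15, 'qpos': array([-1.45988734e-01,  3.42588163e-01,  1.52473515e+00, -1.91241165e-05,
        1.27538919e+00, -1.46017406e-01]), 'qvel': array([-8.65293881e-06, -3.73911597e-03, -1.88461481e-03,  3.20127095e-04,
       -7.63350841e-04,  4.13721590e-04]), 'joint_efforts': array([ 7.52666965e-04, -4.31470585e+01, -2.44352603e+01,  7.18239485e-02,
        5.38185902e-02, -1.32920518e-04]), 'tool_pos': array([5.24726191e-01, 6.25506029e-05, 2.26213176e-01]), 'tool_rot': array([-3.14144781e+00,  1.11058879e-03,  3.43302918e-05]), 'contact_force': array([-0.01801018,  0.57901735, -0.78286022]), 'torque': array([0.03835051, 0.01543597, 0.01367822]), 'opening': 0.09165679746331407}
```

View pics/a_scene.png

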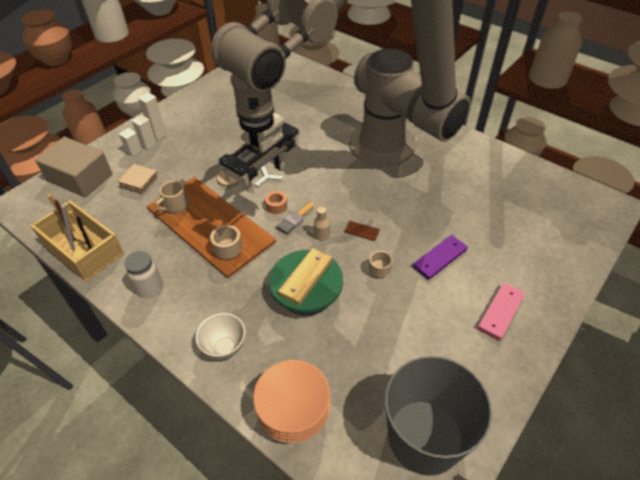

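View pics/a_side.png

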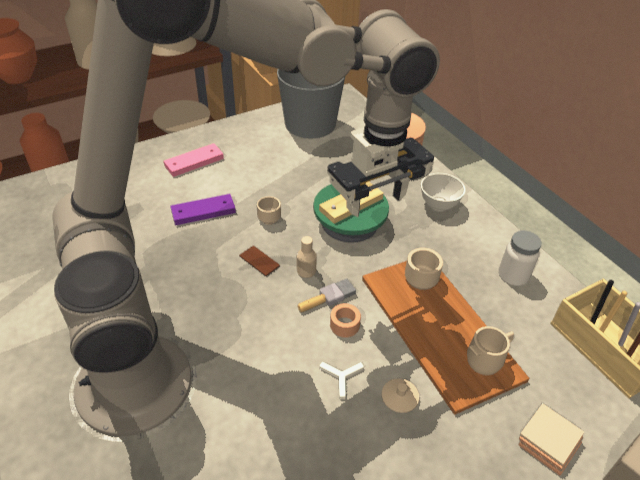

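View pics/a_wrist.png

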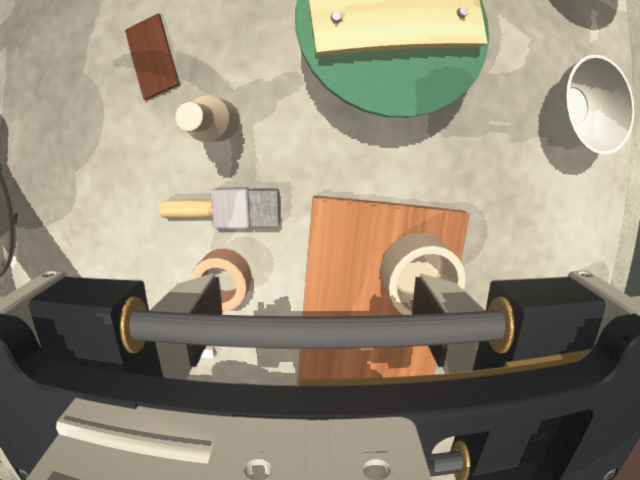

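```bash
cat > h.py <<'E'
import numpy as np, cv2
from scipy.spatial.transform import Rotation as R
from cell import *
P={n:camera_params(n) for n in("scene","side","wrist")}
def shot(n,name):
    s=observe(); im=read_camera(n)[:,:,::-1].copy(); cv2.imwrite(f"pics/{name}.png",im); return im,s
def cam(n,s=None):
    if n!="wrist":
        T=np.linalg.inv(P[n]["world_to_cam"])
    else:
        W=np.eye(4);W[:3,:3]=R.from_euler("xyz",s["tool_rot"]).as_matrix();W[:3,3]=s["tool_pos"]; T=W@P[n]["hand_eye"]
    return T
def ray(n,u,v,s=None):
    K=P[n]["camera_matrix"];a=(u-K[0,2])/K[0,0];b=(v-K[1,2])/K[1,1]
    if n=="wrist":
        t=np.hypot(a,b);k=np.sin(t)/t if t>1e-9 else 1;d=np.array([a*k,b*k,np.cos(t)])
    else: d=np.array([a,b,1.])
    d=d*[1,-1,-1];T=cam(n,s);d=T[:3,:3]@d
    return T[:3,3],d/np.linalg.norm(d)
def onz(r,z): o,d=r; return o+d*(z-o[2])/d[2]
def tri(*rs):
    A=np.zeros((3,3));b=np.zeros(3)
    for o,d in rs:
        M=np.eye(3)-np.outer(d,d);A+=M;b+=M@o
    p=np.linalg.solve(A,b)
    return p,[round(float(np.linalg.norm((np.eye(3)-np.outer(d,d))@(p-o)))*1000,1) for o,d in rs]
def proj(n,p,s=None):
    q=np.linalg.inv(cam(n,s))@np.append(p,1);x,y,z=q[0],-q[1],-q[2];K=P[n]["camera_matrix"]
    if n=="wrist":
        rr=np.hypot(x,y);t=np.arctan2(rr,z);x,y=x/rr*t,y/rr*t
    else:x,y=x/z,y/z
    return K[0,0]*x+K[0,2],K[1,1]*y+K[1,2]
E
python3 - <<'E'
from h import *
np.set_printoptions(precision=4,suppress=True)
for n,a,b in [("chuck",(276,202),(345,319)),("vasetop",(321,211),(307,241)),("cup rim",(380,257),(268,202)),("jar rim",(226,236),(424,256)),("pitcher",(173,190),(490,341)),("wheelbat",(306,275),(352,204)),("lid",(0,0),(402,385)),("boardL",(228,271),(366,275)),("boardR",(272,239),(422,255))]:
    if a[0]: print(n,tri(ray("scene",*a),ray("side",*b)))
    else: print(n,onz(ray("side",*b),.038))
for c in [(365,276),(460,407),(525,377),]: print("board corner",onz(ray("side",*c),.015))
for c in [(272,239),(230,272),(149,211)]: print("board corner sc",onz(ray("scene",*c),.015))
import cv2
im=cv2.imread("pics/a_side.png");cv2.imwrite("pics/c1.png",cv2.resize(im[180:440,230:550],None,fx=2.4,fy=2.3))
im=cv2.imread("pics/a_scene.png");cv2.imwrite("pics/c2.png",cv2.resize(im[150:320,130:430],None,fx=2.6,fy=2.6))
E
```

```text
chuck (array([ 0.4209, -0.0763,  0.0179]), [1.4, 1.4])
vasetop (array([0.4248, 0.0922, 0.0938]), [1.3, 1.3])
cup rim (array([0.4273, 0.2842, 0.055 ]), [0.1, 0.1])
jar rim (array([ 0.63  , -0.052 ,  0.0776]), [1.3, 1.3])
pitcher (array([ 0.6035, -0.2874,  0.078 ]), [2.3, 2.3])
wheelbat (array([0.5922, 0.1775, 0.0636]), [3.4, 3.4])
lid [ 0.4248 -0.2679  0.038 ]
boardL (array([ 0.6061,  0.0011, -0.0304]), [64.0, 64.0])
boardR (array([ 0.5964, -0.0013,  0.065 ]), [56.6, 56.6])
board corner [0.5242 0.0039 0.015 ]
board corner [ 0.5017 -0.3461  0.015 ]
board corner [ 0.6514 -0.357   0.015 ]
board corner sc [0.5276 0.0071 0.015 ]
board corner sc [ 0.6757 -0.0023  0.015 ]
board corner sc [ 0.666  -0.3347  0.015 ]
```

View pics/c1.png

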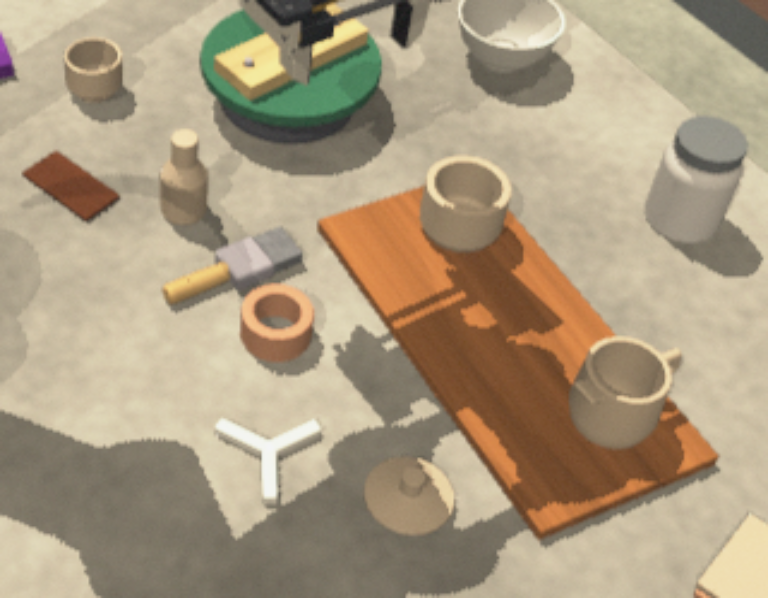

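View pics/c2.png

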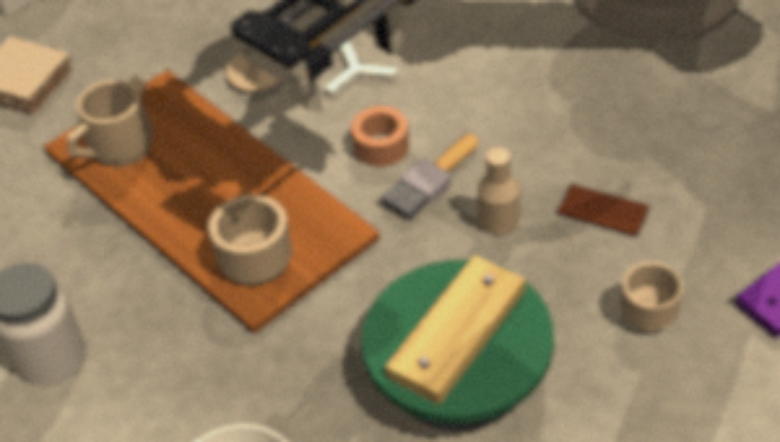

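>>> apply_moves:
  increments:
    - {"grip":1,"linear":[25,50,30],"turn":[0,0,0]}
    - {"grip":1,"linear":[55,100,50],"turn":[0,0,0]}
    - {"grip":1,"linear":[55,150,50],"turn":[0,0,0]}
    - {"grip":1,"linear":[55,150,50],"turn":[0,0,0]}
    - {"grip":1,"linear":[55,150,50],"turn":[0,0,0]}

```text
time: 0.65
tool_pos: [0.58, 0.1531, 0.2764]
tool_rot: [-3.141, 0.0, 0.004]
contact_force: [-0.3, -0.6, 0.6]
opening: 0.0918
```

Run:
```python
from h import *
im,s=shot("wrist","w1");print(s["tool_pos"],s["tool_rot"],s["time"])
```

```text
[0.5800301  0.15311059 0.27640322] [-3.14086334e+00  9.64545119e-05  4.09830380e-03] 0.65
```

>>> apply_moves:
  increments:
    - {"grip":1,"linear":[0,-50,0],"turn":[0,0,0]}
    - {"grip":1,"linear":[0,-100,10],"turn":[0,0,0]}
    - {"grip":1,"linear":[-20,-150,20],"turn":[0,0,0]}
    - {"grip":1,"linear":[-30,-200,30],"turn":[0,0,0]}
    - {"grip":1,"linear":[-30,-250,30],"turn":[0,0,0]}
    - {"grip":1,"linear":[-30,-270,30],"turn":[0,0,0]}
    - {"grip":1,"linear":[-30,-270,30],"turn":[0,0,0]}
    - {"grip":1,"linear":[-30,-270,30],"turn":[0,0,0]}

```text
time: 1.5
tool_pos: [0.5492, -0.1213, 0.3063]
tool_rot: [-3.141, 0.001, -0.003]
contact_force: [0.4, -0.0, 0.2]
opening: 0.0917
```

Run:
```python
from h import *
im,s=shot("wrist","w2");print(s["tool_pos"],s["tool_rot"],s["time"])
im,s=shot("side","s2");
im,s=shot("scene","sc2");
```

```text
[ 0.54918112 -0.12131126  0.30633047] [-3.14107637e+00  9.14818162e-04 -3.03164767e-03] 1.5
```

View pics/w1.png

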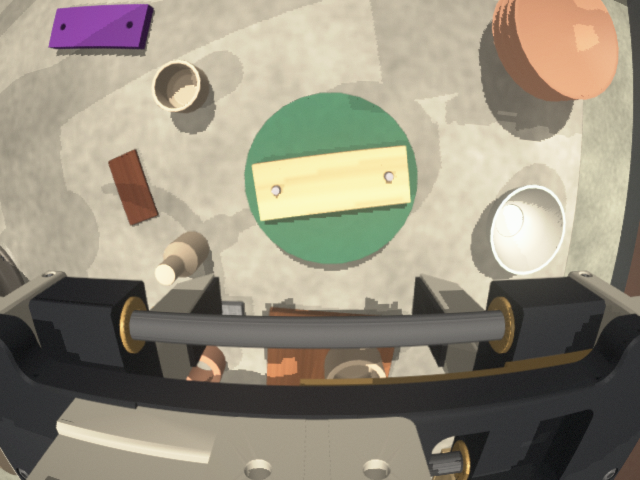

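View pics/w2.png

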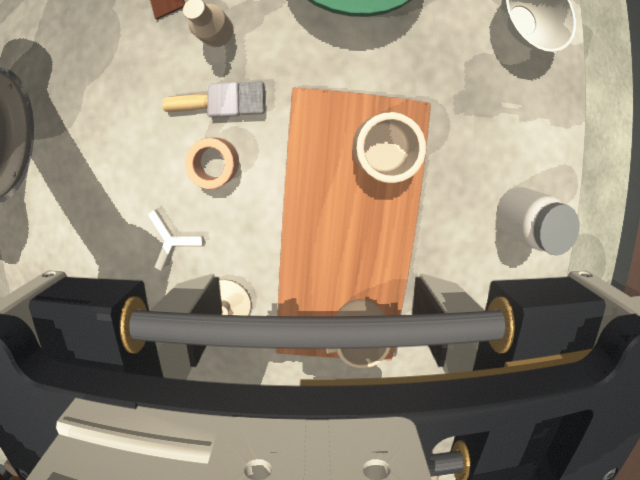

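```bash
cat > o.py <<'E'
import json,numpy as np
E
python3 - <<'E'
from h import *
np.set_printoptions(precision=4,suppress=True)
s1=dict(tool_pos=[0.5800301,0.15311059,0.27640322],tool_rot=[-3.14086334,9.6e-5,4.098e-3])
s2=dict(tool_pos=[0.54918112,-0.12131126,0.30633047],tool_rot=[-3.14107637,9.148e-4,-3.0316e-3])
# bat
def rect(im,lo,hi,name):
    h=cv2.cvtColor(im,cv2.COLOR_BGR2HSV);m=cv2.inRange(h,lo,hi)
    m=cv2.morphologyEx(m,cv2.MORPH_OPEN,np.ones((3,3)))
    cs=cv2.findContours(m,cv2.RETR_EXTERNAL,cv2.CHAIN_APPROX_NONE)[0]
    return sorted(cs,key=cv2.contourArea)[::-1]
im=cv2.imread("pics/w1.png");print(cv2.cvtColor(im,cv2.COLOR_BGR2HSV)[185,330],cv2.cvtColor(im,cv2.COLOR_BGR2HSV)[110,330])
def quad(c,s,z):
    p=np.array([onz(ray("wrist",*q[0],s),z)[:2] for q in c],np.float32)
    return cv2.minAreaRect(p)
c=rect(im[:240],(20,60,150),(35,255,255),"b")[0]; print("bat",cv2.contourArea(c),quad(c,s1,.078),cv2.boundingRect(c))
g=rect(im,(60,80,40),(90,255,255),"g")[0];e=cv2.minEnclosingCircle(np.array([onz(ray("wrist",*q[0],s1),.06)[:2] for q in g],np.float32));print("wheel",e)
for p in [(276,190),(389,177)]:print("pin",onz(ray("wrist",*p,s1),.084))
for n,f in(("side","s2"),("scene","sc2")):
    im=cv2.imread(f"pics/{f}.png");h=cv2.cvtColor(im,cv2.COLOR_BGR2HSV)
    x,y={"side":(352,204),"scene":(306,275)}[n]
    cv2.imwrite(f"pics/cc_{n}.png",cv2.resize(im[y-60:y+60,x-80:x+80],None,fx=5,fy=5))
# board edges in w2
im=cv2.imread("pics/w2.png")
b=rect(im[:360],(3,90,70),(20,255,255),"b");print("board",[(cv2.contourArea(c),quad(c,s2,.015)) for c in b[:1]])
for p in [(293,88),(430,102),(279,355)]:print("corner",onz(ray("wrist",*p,s2),.015))
E
```

```text
[ 26  68 252] [ 68  83 156]
bat 6059.5 ((0.5934579968452454, 0.19006235897541046), (0.15058502554893494, 0.04015282914042473), 7.5999345779418945) (252, 145, 157, 59)
wheel ((0.5794636011123657, 0.22834639251232147), 0.067689910531044)
pin [0.541  0.1746 0.084 ]
pin [0.6488 0.1881 0.084 ]
board [(24760.5, ((0.5911089777946472, -0.143372043967247), (0.2961391508579254, 0.16902148723602295), 85.11448669433594))]
corner [0.5208 0.0099 0.015 ]
corner [ 0.6875 -0.0026  0.015 ]
corner [ 0.4941 -0.3496  0.015 ]
```

View pics/cc_side.png

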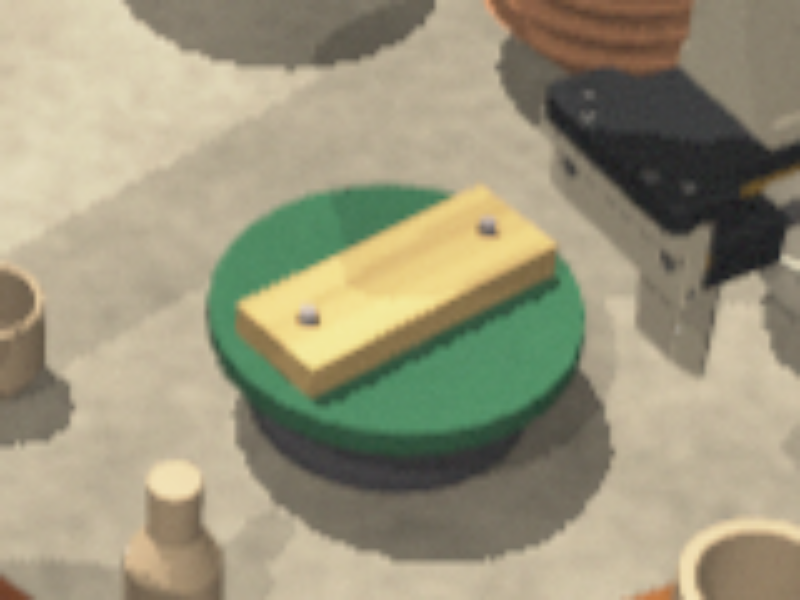

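View pics/cc_scene.png

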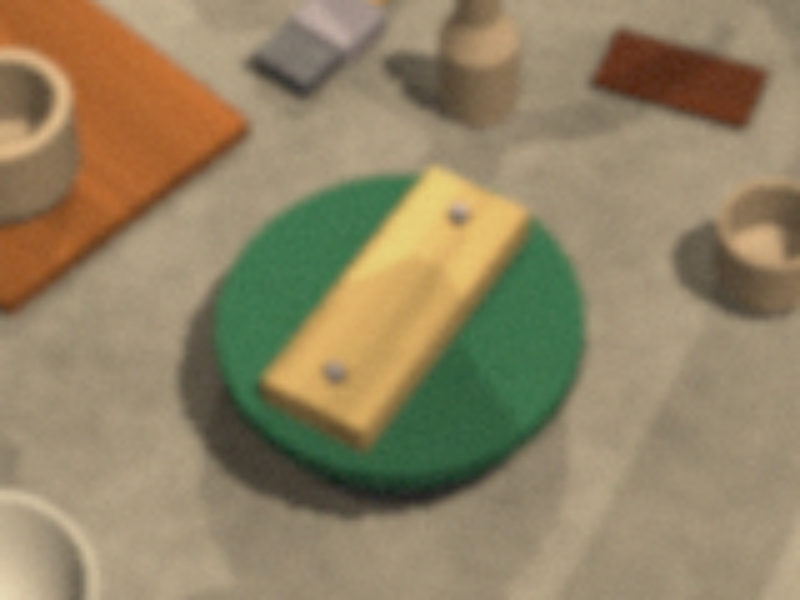

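View pics/s2.png

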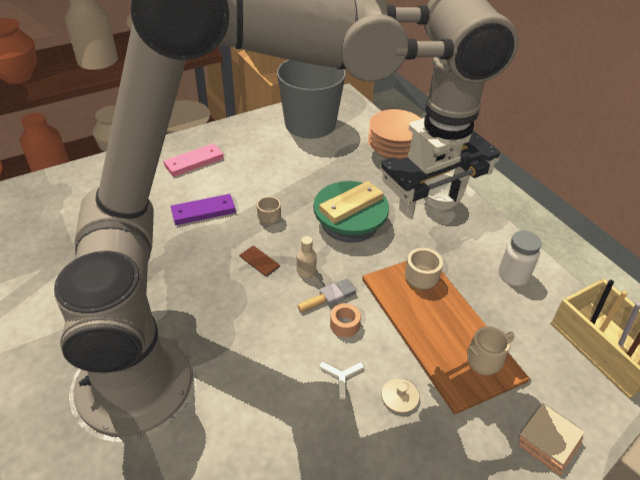

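```bash
cat >> h.py <<'E'
np.set_printoptions(precision=4,suppress=True)
s1=dict(tool_pos=[0.5800301,0.15311059,0.27640322],tool_rot=[-3.14086334,9.6e-5,4.098e-3])
s2=dict(tool_pos=[0.54918112,-0.12131126,0.30633047],tool_rot=[-3.14107637,9.148e-4,-3.0316e-3])
E
python3 - <<'E'
from h import *
print("pin near",tri(ray("wrist",276,190,s1),ray("side",333.6,207.2),ray("scene",317.8,257.6)),tri(ray("wrist",276,190,s1),ray("side",333.6,207.2)))
print("pin far",tri(ray("wrist",389,177,s1),ray("side",369.4,189.6),ray("scene",293,289.2)),tri(ray("wrist",389,177,s1),ray("side",369.4,189.6)))
W=[(252,163),(407,145),(411,203),(261,221)]
S=[(238,305),(485,187),(556,245),(314,372)]
C=[(433,168),(262,385),(0,0),(530,210)]
Q=[]
for w,a in zip(W,S):
    p=tri(ray("wrist",*w,s1),ray("side",272+a[0]/5,144+a[1]/5));print(p);Q.append(p[0])
q=[onz(ray("wrist",*w,s1),.078) for w in W];print(np.array(q),np.mean(q,0))
b=(q[1]+q[2]-q[0]-q[3]);print(np.arctan2(b[1],b[0]),np.linalg.norm(b)/2, np.linalg.norm(q[0]-q[3]))
# jar, board
im=cv2.imread("pics/w2.png");cv2.imwrite("pics/c3.png",cv2.resize(im[70:240,270:450],None,fx=4,fy=3.5))
im=cv2.imread("pics/s2.png");cv2.imwrite("pics/c4.png",cv2.resize(im[240:420,350:550],None,fx=4,fy=3.3))
im=cv2.imread("pics/sc2.png");cv2.imwrite("pics/c5.png",cv2.resize(im[150:290,140:290],None,fx=5,fy=4))
E
```

```text
pin near (array([0.5403, 0.1739, 0.0777]), [0.3, 1.9, 2.1]) (array([0.541 , 0.1731, 0.0776]), [0.9, 0.9])
pin far (array([0.6492, 0.1878, 0.0776]), [0.9, 1.5, 2.3]) (array([0.6504, 0.1872, 0.0768]), [0.2, 0.2])
(array([0.5179, 0.1991, 0.0741]), [1.6, 1.6])
(array([0.6694, 0.2188, 0.0718]), [1.1, 1.1])
(array([0.6737, 0.1619, 0.0758]), [0.4, 0.4])
(array([0.5251, 0.1415, 0.0751]), [1.0, 1.0])
[[0.5173 0.2003 0.078 ]
 [0.6669 0.2194 0.078 ]
 [0.6735 0.1621 0.078 ]
 [0.5247 0.1427 0.078 ]] [0.5956 0.1811 0.078 ]
0.1282141970693491 0.15042939168034997 0.05804494693977967
```

View pics/c4.png

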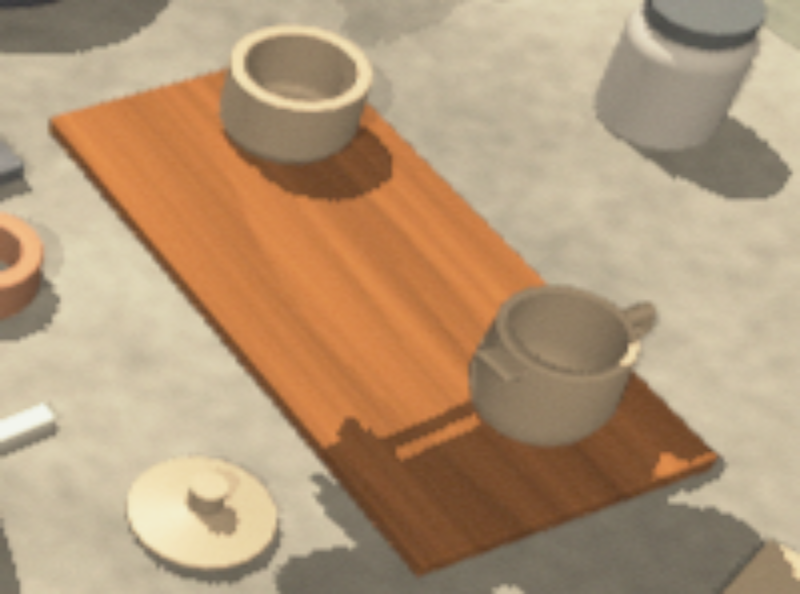

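View pics/c5.png

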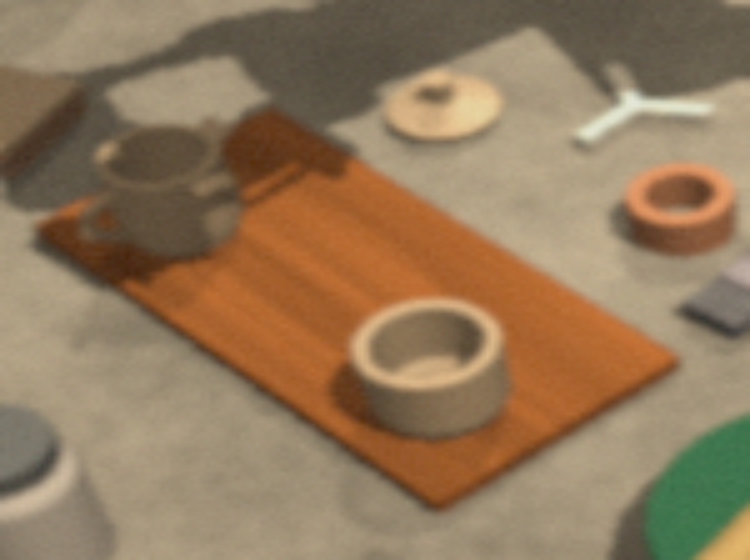

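Run:
```python
from h import *
z=.015
side=dict(FL=(362.5,277.3),FR=(455,413.6),BR=(530,379.4)); sc=dict(FL=(276,240),BL=(227.4,277),BR=(147.6,208),FR=(195,176.7)); w=dict(FL=(293,88),BL=(430,102),FR=(279,355))
pts={k:[] for k in("FL","FR","BL","BR")}
for k in pts:
    for n,D,s in(("side",side,None),("scene",sc,None),("wrist",w,s2)):
        if k in D: p=onz(ray(n,*D[k],s),z);print(k,n,p[:2]);pts[k].append(p[:2])
print("FL tri",tri(ray("side",*side["FL"]),ray("wrist",*w["FL"],s2)),tri(ray("side",*side["FR"]),ray("wrist",*w["FR"],s2)))
for n,l in(("jar",[("wrist",(390,147),s2),("side",(350+297/4,240+70/3.3),None),("scene",(140+428/5,150+340/4),None)]),):
    for a,b,s in l: print(n,a,onz(ray(a,*b,s),.075))
    print(tri(*[ray(a,*b,s) for a,b,s in l]))
n="pitcher"
for a,b in(("side",(350+567/4,240+327/3.3)),("scene",(140+158/5,150+155/4))): print(n,a,onz(ray(a,*b),.085))
for nm,a,b in (("spout tip",(350+478/4,240+352/3.3),(140+232/5,150+183/4)),("handle tip",(350+652/4,240+312/3.3),(140+90/5,150+217/4))):
    print(nm,tri(ray("side",*a),ray("scene",*b)),onz(ray("side",*a),.08),onz(ray("scene",*b),.08))
print("lidknob",tri(ray("side",350+210/4,240+485/3.3),ray("scene",140+433/5,150+90/4)))
for a,b in(("side",(350+202/4,240+515/3.3)),("scene",(140+443/5,150+106/4))): print("lidrim",a,onz(ray(a,*b),.011))
```

```text
FL side [0.5172 0.0033]
FL scene [0.5236 0.0179]
FL wrist [0.5208 0.0099]
FR side [ 0.4852 -0.352 ]
FR scene [ 0.4893 -0.3389]
FR wrist [ 0.4941 -0.3496]
BL scene [0.6909 0.0039]
BL wrist [ 0.6875 -0.0026]
BR side [ 0.656  -0.3655]
BR scene [ 0.661  -0.3472]
FL tri (array([0.5211, 0.0101, 0.0068]), [1.2, 1.2]) (array([ 0.491 , -0.3514,  0.0093]), [3.0, 3.0])
jar wrist [ 0.6259 -0.0591  0.075 ]
jar side [ 0.6241 -0.0635  0.075 ]
jar scene [ 0.6259 -0.0562  0.075 ]
(array([ 0.6258, -0.0596,  0.0715]), [0.8, 1.7, 1.9])
pitcher side [ 0.6066 -0.29    0.085 ]
pitcher scene [ 0.6051 -0.2853  0.085 ]
spout tip (array([ 0.58  , -0.2667,  0.05  ]), [1.6, 1.6]) [ 0.5621 -0.2809  0.08  ] [ 0.5954 -0.2375  0.08  ]
handle tip (array([ 0.6596, -0.2909,  0.0653]), [4.2, 4.2]) [ 0.6525 -0.2993  0.08  ] [ 0.6642 -0.2729  0.08  ]
lidknob (array([ 0.4272, -0.2667,  0.028 ]), [0.9, 0.9])
lidrim side [ 0.4214 -0.2737  0.011 ]
lidrim scene [ 0.4237 -0.2641  0.011 ]
```

>>> apply_moves:
  increments:
    - {"grip":1,"linear":[0,-50,0],"turn":[0,0,0]}
    - {"grip":1,"linear":[0,-100,0],"turn":[0,0,0]}
    - {"grip":1,"linear":[0,-150,0],"turn":[0,0,0]}
    - {"grip":1,"linear":[0,-180,0],"turn":[0,0,0]}
    - {"grip":1,"linear":[0,-180,0],"turn":[0,0,0]}
    - {"grip":1,"linear":[0,-180,0],"turn":[0,0,0]}

```text
time: 2.25
tool_pos: [0.5502, -0.2991, 0.3063]
tool_rot: [-3.141, 0.0, 0.0]
contact_force: [0.1, 0.3, 0.7]
opening: 0.092
```

Run:
```python
from h import *
im,s=shot("wrist","w3");print(s["tool_pos"],s["tool_rot"],s["time"])
```

```text
[ 0.5502 -0.2991  0.3063] [-3.1405  0.0005  0.0004] 2.25
```

View pics/w3.png

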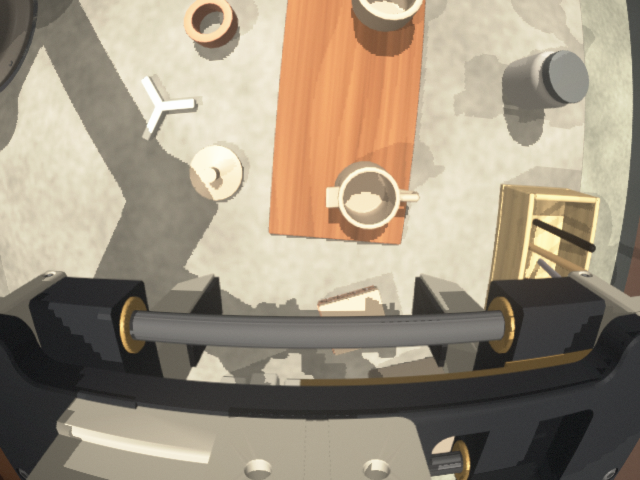

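```bash
cat >> h.py <<'E'
s3=dict(tool_pos=[0.5502,-0.2991,0.3063],tool_rot=[-3.1405,.0005,.0004])
E
python3 - <<'E'
from h import *
im=cv2.imread("pics/w3.png");cv2.imwrite("pics/c6.png",cv2.resize(im[130:260,180:430],None,fx=3.2,fy=4))
for k,p,z in(("FR",(269,236),.015),("BR",(402,244),.015),("edgeF",(287,20),.015),("lidrim",(216,174),.011),("knobtop",(214,175),.038),("pitcher",(369,197),.085),("spout",(328,197),.08),("handle",(418,198),.07),("chuck",(210,22),.035),("brushhandle",(0,0),0)): print(k,onz(ray("wrist",*p,s3),z))
E
```

```text
FR [ 0.4898 -0.3502  0.015 ]
BR [ 0.6594 -0.3606  0.015 ]
edgeF [ 0.5139 -0.0808  0.015 ]
lidrim [ 0.4239 -0.271   0.011 ]
knobtop [ 0.429  -0.2695  0.038 ]
pitcher [ 0.6042 -0.2887  0.085 ]
spout [ 0.5617 -0.2899  0.08  ]
handle [ 0.6613 -0.2914  0.07  ]
chuck [ 0.424  -0.0832  0.035 ]
brushhandle [ 0.0142  0.0595 -0.    ]
```

View pics/c6.png

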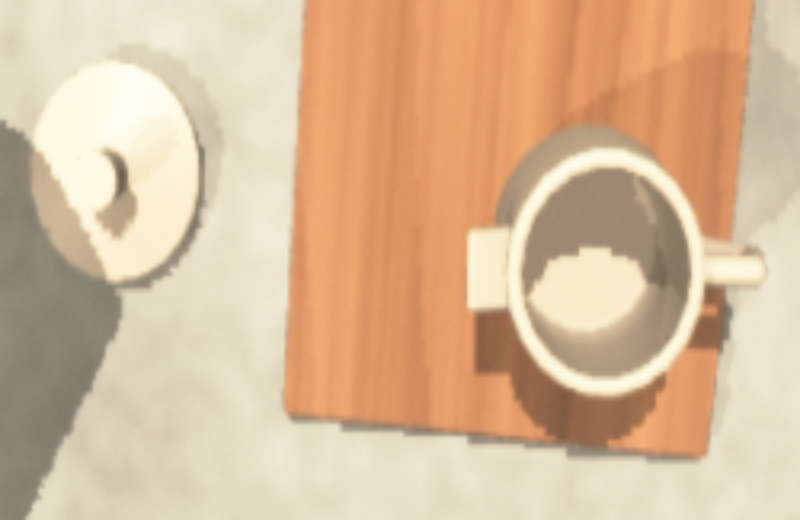

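Run:
```python
from h import *
s0=dict(tool_pos=[.524726,.00006,.226213],tool_rot=[-3.14144781,1.11e-3,3e-5])
im=cv2.imread("pics/a_wrist.png")
print(tri(ray("wrist",336,16.5,s0),ray("wrist",276,190,s1)),tri(ray("wrist",463,12.5,s0),ray("wrist",389,177,s1)))
for k in((313,56),(487,44)): print(onz(ray("wrist",*k,s0),.078))
print(tri(ray("wrist",313,52,s0),ray("wrist",261,221,s1)))
print("lid knob/jar w2w3:",tri(ray("wrist",390,147,s2),ray("wrist",389,-8,s3)), tri(ray("wrist",212,163,s2),ray("wrist",210,22,s3)))
```

```text
(array([0.5403, 0.174 , 0.0799]), [0.3, 0.3]) (array([0.6494, 0.1878, 0.0809]), [0.0, 0.0])
[0.5213 0.1396 0.078 ]
[0.6727 0.1623 0.078 ]
(array([0.5229, 0.1429, 0.0765]), [1.7, 1.7])
lid knob/jar w2w3: (array([ 0.6284, -0.0594,  0.0641]), [0.3, 0.3]) (array([ 0.4202, -0.0783,  0.0202]), [0.6, 0.6])
```

>>> apply_moves:
  increments:
    - {"grip":1,"linear":[5,45,0],"turn":[0,0,1.4]}
    - {"grip":1,"linear":[10,90,0],"turn":[0,0,2.8]}
    - {"grip":1,"linear":[15,135,0],"turn":[0,0,4.2]}
    - {"grip":1,"linear":[20,180,0],"turn":[0,0,5.6]}
    - {"grip":1,"linear":[25,225,0],"turn":[0,0,7]}
    - {"grip":1,"linear":[30,270,-10],"turn":[0,0,8.4]}
    - {"grip":1,"linear":[35,315,-30],"turn":[0,0,9.8]}
    - {"grip":1,"linear":[40,360,-50],"turn":[0,0,11.2]}
    - {"grip":1,"linear":[45,405,-70],"turn":[0,0,12.6]}
    - {"grip":1,"linear":[45,445,-90],"turn":[0,0,14]}

```text
time: 3.3
tool_pos: [0.594, 0.1494, 0.2166]
tool_rot: [3.141, -0.001, 1.476]
contact_force: [-0.2, 0.1, 0.4]
opening: 0.0919
```

>>> apply_moves:
  increments:
    - {"grip":1,"linear":[0,20,-20],"turn":[0,0,1.2]}
    - {"grip":1,"linear":[0,35,-50],"turn":[0,0,2.2]}
    - {"grip":1,"linear":[0,35,-96],"turn":[0,0,2.2]}
    - {"grip":1,"linear":[0,35,-96],"turn":[0,0,2.2]}
    - {"grip":1,"linear":[0,35,-96],"turn":[0,0,2.2]}

```text
time: 3.8
tool_pos: [0.5943, 0.1812, 0.1215]
tool_rot: [-3.141, -0.0, 1.698]
contact_force: [0.4, -0.1, 1.0]
opening: 0.0918
```

Run:
```python
from h import *
im,s=shot("wrist","w4");print(s["tool_pos"],s["tool_rot"],s["time"])
p=proj("wrist",[.5948,.1809,.078],s);print(p)
shot("side","s4")
```

```text
[0.5943 0.1812 0.1215] [-3.1408 -0.0001  1.698 ] 3.8
(np.float64(315.9047276273383), np.float64(265.54340442828084))
```

View pics/w4.png

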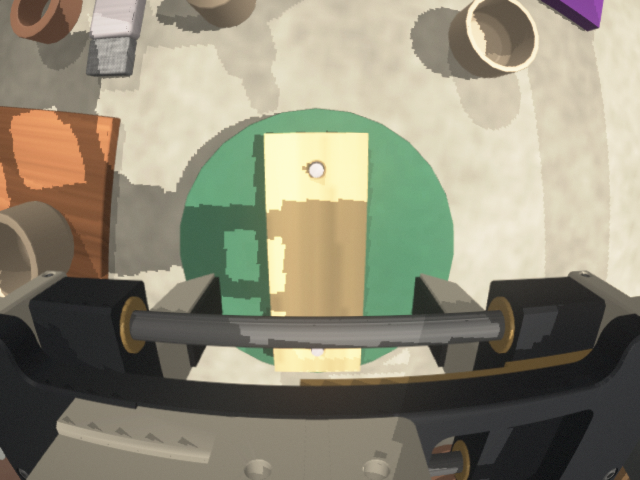

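View pics/s4.png

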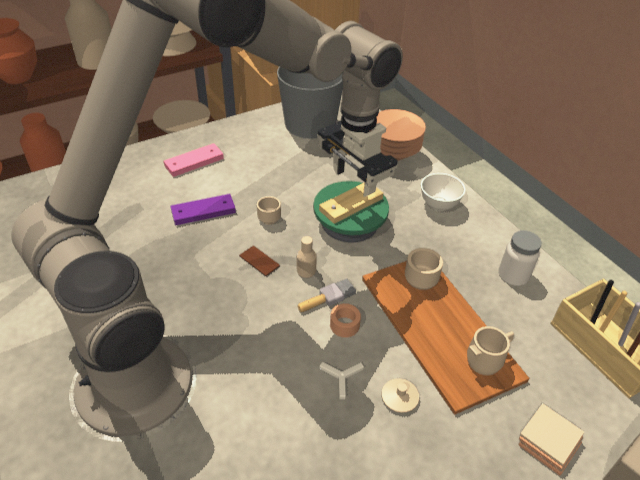

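>>> apply_moves:
  grip_force: 25
  increments:
    - {"grip":1,"linear":[0,0,-30],"turn":[0,0,0]}
    - {"grip":1,"linear":[0,0,-50],"turn":[0,0,0]}
    - {"grip":1,"linear":[0,0,-51],"turn":[0,0,0]}
    - {"grip":0.5,"linear":[0,0,-51],"turn":[0,0,0]}
    - {"grip":0.5,"linear":[0,0,-51],"turn":[0,0,0]}
    - {"grip":0.5,"linear":[0,0,-51],"turn":[0,0,0]}
    - {"grip":0.5,"linear":[0,0,-51],"turn":[0,0,0]}
    - {"grip":0.5,"linear":[0,0,-51],"turn":[0,0,0]}

```text
time: 4.7
tool_pos: [0.5953, 0.1802, 0.0704]
tool_rot: [3.141, -0.0, 1.696]
contact_force: [-1.2, 5.1, 3.5]
opening: 0.0563
```

>>> apply_moves:
  grip_force: 40
  increments:
    - {"grip":0.4,"linear":[0,0,0],"turn":[0,0,0]}
    - {"grip":0.4,"linear":[0,0,0],"turn":[0,0,0]}
    - {"grip":0.4,"linear":[0,0,5],"turn":[0,0,0]}
    - {"grip":0.4,"linear":[0,0,12],"turn":[0,0,0]}
    - {"grip":0.4,"linear":[0,0,22],"turn":[0,0,0]}
    - {"grip":0.4,"linear":[0,0,32],"turn":[0,0,0]}
    - {"grip":0.4,"linear":[0,0,50],"turn":[0,0,0]}
    - {"grip":0.4,"linear":[0,0,80],"turn":[0,0,0]}
    - {"grip":0.4,"linear":[0,0,80],"turn":[0,0,0]}
    - {"grip":0.4,"linear":[0,0,80],"turn":[0,0,0]}

```text
time: 5.7
tool_pos: [0.595, 0.1796, 0.1502]
tool_rot: [3.141, 0.001, 1.696]
contact_force: [-0.5, 0.1, -1.7]
opening: 0.0554
```

Run:
```python
from h import *
im,s=shot("side","s5");cv2.imwrite("pics/c7.png",cv2.resize(im[80:260,240:480],None,fx=3,fy=3))
im,s=shot("wrist","w5");print(s["tool_pos"],s["opening"])
```

```text
[0.5945 0.1795 0.1492] 0.055169745158303474
```

View pics/c7.png

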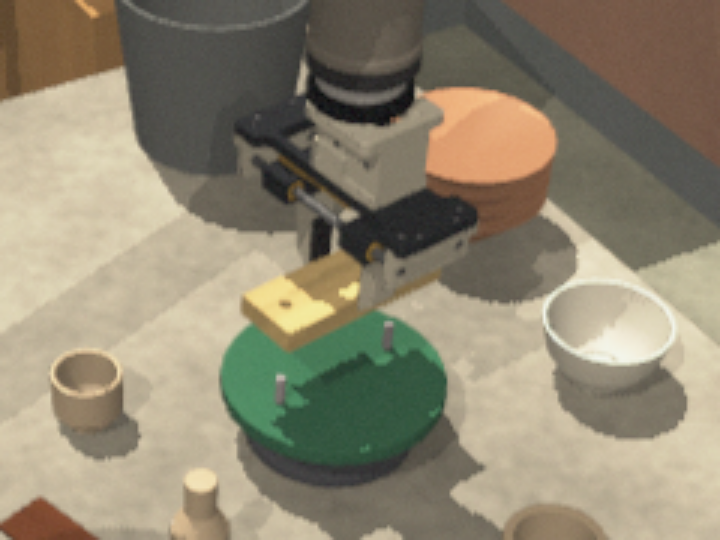

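View pics/w5.png

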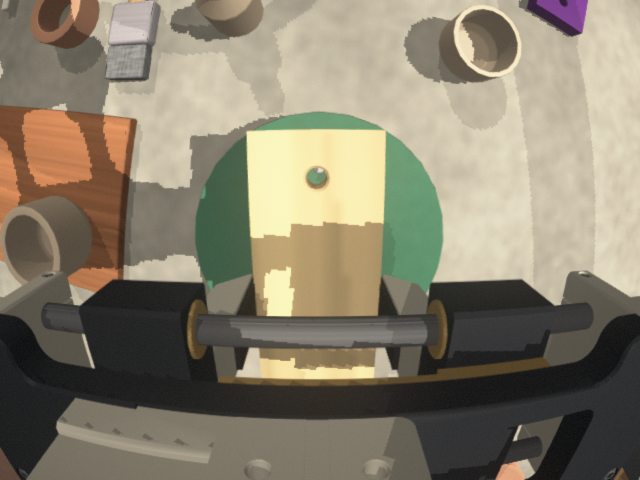

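>>> apply_moves:
  increments:
    - {"grip":0.4,"linear":[-1,-25,10],"turn":[0,0,-0.2]}
    - {"grip":0.4,"linear":[-1,-65,20],"turn":[0,0,-0.4]}
    - {"grip":0.4,"linear":[-2,-110,20],"turn":[0,0,-0.7]}
    - {"grip":0.4,"linear":[-3,-155,20],"turn":[0,0,-1]}
    - {"grip":0.4,"linear":[-4,-200,20],"turn":[0,0,-1.3]}
    - {"grip":0.4,"linear":[-5,-245,20],"turn":[0,0,-1.6]}
    - {"grip":0.4,"linear":[-6,-290,20],"turn":[0,0,-1.93]}
    - {"grip":0.4,"linear":[-6,-330,10],"turn":[0,0,-1.93]}
    - {"grip":0.4,"linear":[-6,-357,0],"turn":[0,0,-1.93]}
    - {"grip":0.4,"linear":[-6,-357,0],"turn":[0,0,-1.93]}

```text
time: 6.8
tool_pos: [0.5871, -0.1804, 0.1466]
tool_rot: [-3.137, -0.001, 1.49]
contact_force: [0.3, 0.8, -1.6]
opening: 0.0554
```

>>> apply_moves:
  increments:
    - {"grip":0.4,"linear":[0,0,-30],"turn":[0,0,0]}
    - {"grip":0.4,"linear":[0,0,-50],"turn":[0,0,0]}
    - {"grip":0.4,"linear":[0,0,-50],"turn":[0,0,0]}
    - {"grip":0.4,"linear":[0,0,-50],"turn":[0,0,0]}

```text
time: 7.2
tool_pos: [0.5889, -0.1762, 0.0996]
tool_rot: [-3.14, -0.001, 1.495]
contact_force: [0.1, -0.3, -0.7]
opening: 0.0555
```

Run:
```python
from h import *
im,s=shot("wrist","w6");print(s["tool_pos"],s["tool_rot"])
im,_=shot("side","s6");cv2.imwrite("pics/c8.png",cv2.resize(im[200:420,330:550],None,fx=3,fy=2.7))
im,_=shot("scene","sc6");cv2.imwrite("pics/c9.png",cv2.resize(im[130:290,130:330],None,fx=4,fy=3.7))
```

```text
[ 0.5889 -0.1762  0.0996] [-3.1404 -0.0006  1.495 ]
```

View pics/w6.png

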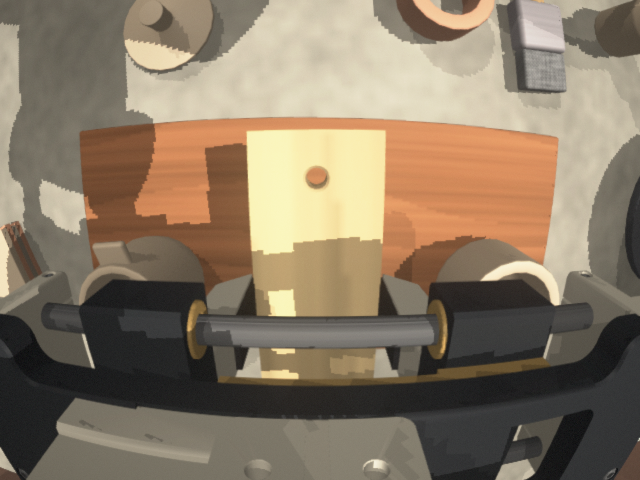

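View pics/c8.png

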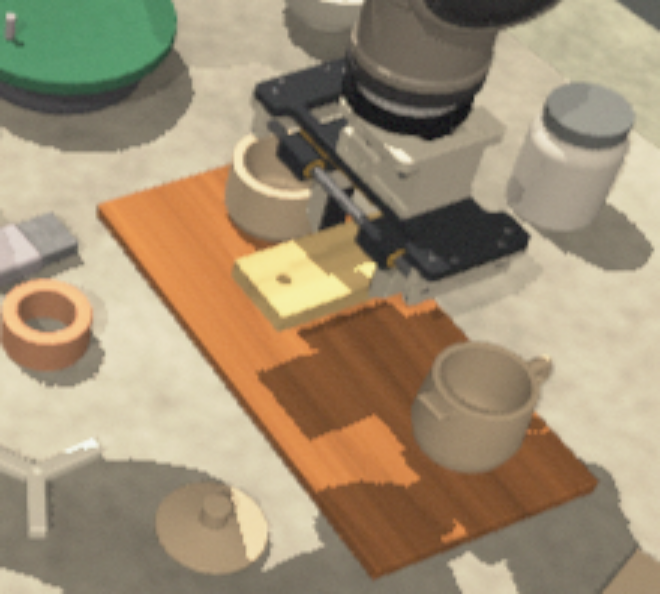

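View pics/c9.png

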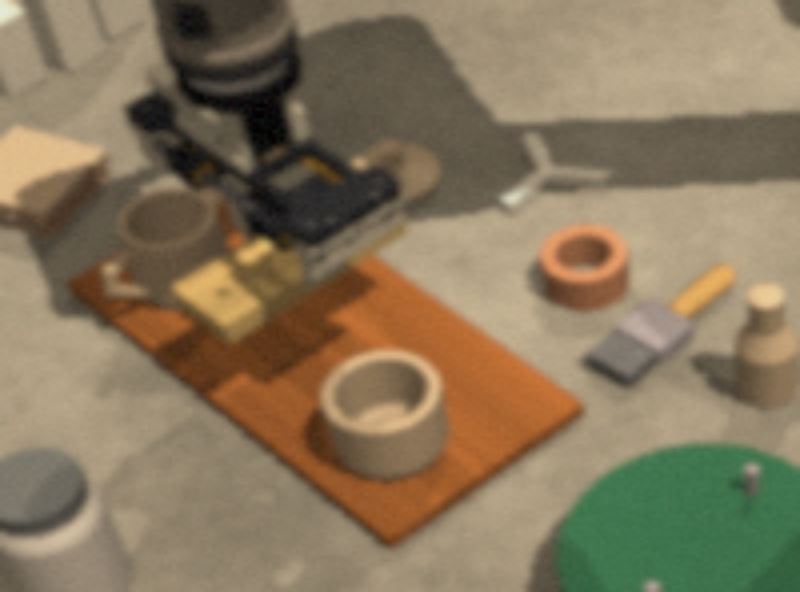

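Run:
```python
from h import *
s=dict(tool_pos=[ 0.5889,-0.1762,0.0996],tool_rot=[-3.1404,-0.0006,1.495])
a=onz(ray("wrist",80,131,s),.015);b=onz(ray("wrist",558,137,s),.015);d=b-a;L=np.linalg.norm(d)
y=d/L;x=np.array([y[1],-y[0],0]);print(a,b,L,np.arctan2(x[1],x[0]),(a+b)/2+.085*x)
for u in(200,318,440): print(onz(ray("wrist",u,118,s),.015))
```

```text
[ 0.489  -0.3447  0.015 ] [0.5197 0.0103 0.015 ] 0.35637058029102375 -0.08618904283663197 [ 0.5891 -0.1745  0.015 ]
[ 0.4963 -0.2467  0.015 ]
[ 0.5047 -0.1689  0.015 ]
[ 0.5079 -0.0877  0.015 ]
```

>>> apply_moves:
  increments:
    - {"grip":0.4,"linear":[0,1,-30],"turn":[0,0,0]}
    - {"grip":0.4,"linear":[0,1,-55],"turn":[0,0,0]}
    - {"grip":0.4,"linear":[0,1,-68],"turn":[0,0,0]}
    - {"grip":0.4,"linear":[0,1,-72],"turn":[0,0,0]}
    - {"grip":0.4,"linear":[0,1,-74],"turn":[0,0,0]}
    - {"grip":0.4,"linear":[0,1,-74],"turn":[0,0,0]}
    - {"grip":0.4,"linear":[0,1,-74],"turn":[0,0,0]}

```text
time: 8.05
tool_pos: [0.5897, -0.1763, 0.0269]
tool_rot: [3.14, 0.001, 1.494]
contact_force: [-0.4, -0.2, -1.4]
opening: 0.0555
```

>>> apply_moves:
  increments:
    - {"grip":0.4,"linear":[0,0,-1],"turn":[0,0,0]}
    - {"grip":0.4,"linear":[0,0,-2],"turn":[0,0,0]}
    - {"grip":0.4,"linear":[0,0,-2],"turn":[0,0,0]}

```text
time: 8.35
tool_pos: [0.5896, -0.1762, 0.0253]
tool_rot: [3.14, 0.0, 1.494]
contact_force: [-3.0, 0.6, 6.3]
opening: 0.0554
```

Contact with the board at the expected height (6 N up). Release and rise straight up.

>>> apply_moves:
  increments:
    - {"grip":0.72,"linear":[0,0,0],"turn":[0,0,0]}
    - {"grip":0.72,"linear":[0,0,0],"turn":[0,0,0]}
    - {"grip":0.72,"linear":[0,0,0],"turn":[0,0,0]}
    - {"grip":0.72,"linear":[0,0,0],"turn":[0,0,0]}
    - {"grip":0.72,"linear":[0,0,20],"turn":[0,0,0]}
    - {"grip":0.72,"linear":[0,0,60],"turn":[0,0,0]}
    - {"grip":1,"linear":[0,0,110],"turn":[0,0,0]}
    - {"grip":1,"linear":[0,0,160],"turn":[0,0,0]}
    - {"grip":1,"linear":[-30,40,210],"turn":[0,0,0]}
    - {"grip":1,"linear":[-60,80,230],"turn":[0,0,0]}

```text
time: 9.35
tool_pos: [0.542, -0.113, 0.2454]
tool_rot: [3.137, 0.001, 1.492]
contact_force: [1.0, 0.0, -0.0]
opening: 0.0904
```

>>> apply_moves:
  increments:
    - {"grip":1,"linear":[0,0,0],"turn":[0,0,0]}
    - {"grip":1,"linear":[0,0,0],"turn":[0,0,0]}

```text
time: 9.55
tool_pos: [0.5414, -0.112, 0.2437]
tool_rot: [3.14, 0.001, 1.496]
contact_force: [-0.2, 0.1, -0.8]
opening: 0.0917
```

Run:
```python
from h import *
im,s=shot("wrist","w7");print(s["tool_pos"],s["tool_rot"])
im,_=shot("side","s7");cv2.imwrite("pics/c10.png",cv2.resize(im[180:420,230:550],None,fx=2.4,fy=2.4))
```

```text
[ 0.5414 -0.112   0.2437] [3.1396 0.0007 1.4956]
```

View pics/w7.png

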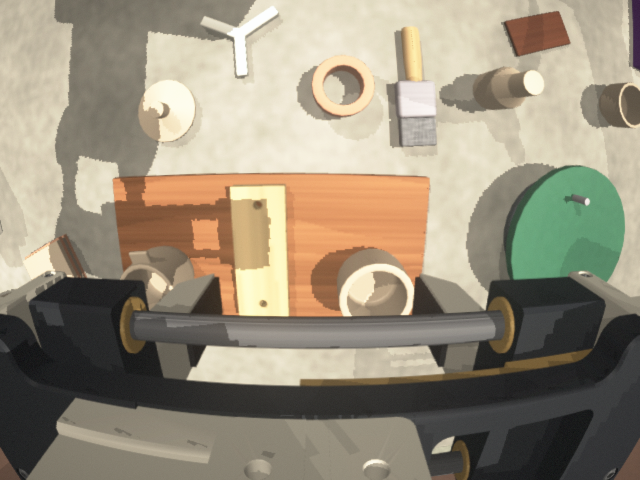

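View pics/c10.png

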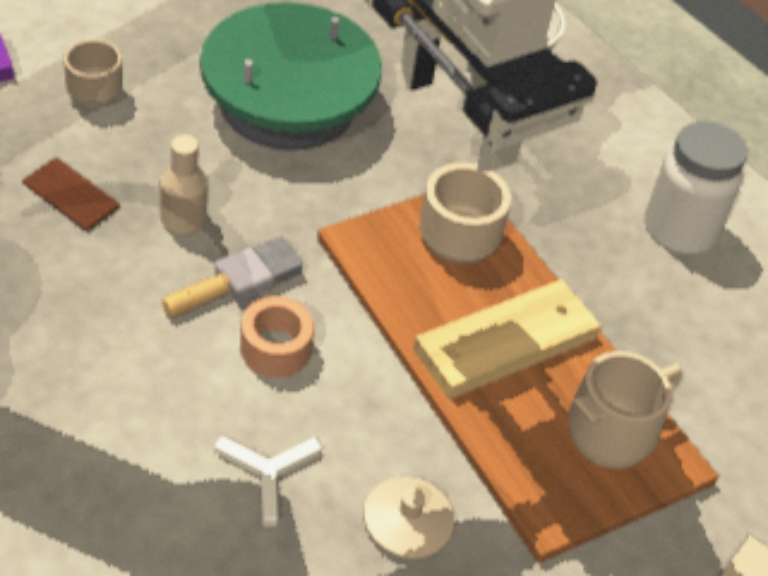

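Run:
```python
from h import *
s=dict(tool_pos=[0.5414,-0.112,0.2437],tool_rot=[3.1396,.0007,1.4956])
f=lambda u,v,z:onz(ray("wrist",u,v,s),z)
a=f(113,178,.015);b=f(430,178,.015);y=(b-a)/np.linalg.norm(b-a);x=np.array([y[1],-y[0],0]);c=(a+b)/2+.085*x
print(c,np.arctan2(x[1],x[0]),np.linalg.norm(b-a))
h1=f(257,205,.033);h2=f(263,303,.033);m=(h1+h2)/2;d=h2-h1;print("bat",m,np.linalg.norm(d),np.arctan2(d[1],d[0]),"in board",(m-c)@x,(m-c)@y)
print("jar",f(375,292,.075),"chuck",f(343,86,.035),"knob",f(160,110,.038),"lid",f(167,110,.011))
print("vase top",f(533,83,.1),"spout",f(135,258,.08))
```

```text
[ 0.5891 -0.1739  0.015 ] -0.08842400742034437 0.35734239513897875
bat [ 0.5883 -0.1757  0.033 ] 0.10948095284817759 -0.061807998090123085 in board -0.0006773784527921601 -0.0018088593153514014
jar [ 0.6193 -0.0613  0.075 ] chuck [ 0.4217 -0.0776  0.035 ] knob [ 0.4244 -0.2636  0.038 ] lid [ 0.4225 -0.2668  0.011 ]
vase top [0.4245 0.0908 0.1   ] spout [ 0.5669 -0.2954  0.08  ]
```

>>> apply_moves:
  increments:
    - {"grip":1,"linear":[-10,45,0],"turn":[0,0,0]}
    - {"grip":1,"linear":[-20,90,0],"turn":[0,0,0]}
    - {"grip":1,"linear":[-30,135,0],"turn":[0,0,0]}
    - {"grip":1,"linear":[-40,180,0],"turn":[0,0,0]}
    - {"grip":1,"linear":[-55,225,0],"turn":[0,0,0]}
    - {"grip":1,"linear":[-70,270,0],"turn":[0,0,0]}
    - {"grip":1,"linear":[-85,315,-10],"turn":[0,0,0]}
    - {"grip":1,"linear":[-100,355,-30],"turn":[0,0,0]}
    - {"grip":1,"linear":[-105,390,-60],"turn":[0,0,0]}
    - {"grip":1,"linear":[-105,396,-80],"turn":[0,0,0]}

```text
time: 10.65
tool_pos: [0.4352, 0.2861, 0.1596]
tool_rot: [-3.138, 0.001, 1.497]
contact_force: [0.5, -0.1, -0.8]
opening: 0.0918
```

>>> apply_moves:
  increments:
    - {"grip":1,"linear":[0,0,0],"turn":[0,0,0]}
    - {"grip":1,"linear":[0,0,0],"turn":[0,0,0]}

```text
time: 10.85
tool_pos: [0.4368, 0.2829, 0.162]
tool_rot: [-3.14, 0.001, 1.494]
contact_force: [-0.4, 0.4, 0.8]
opening: 0.0916
```

Run:
```python
from h import *
im,s=shot("wrist","w8");print(s["tool_pos"],s["tool_rot"])
print(onz(ray("wrist",178,84,s1),.05),onz(ray("wrist",179,82,s1),.05))
```

```text
[0.4368 0.2829 0.162 ] [-3.1399  0.0012  1.4938]
[0.432  0.2869 0.05  ] [0.4332 0.289  0.05  ]
```

View pics/w8.png

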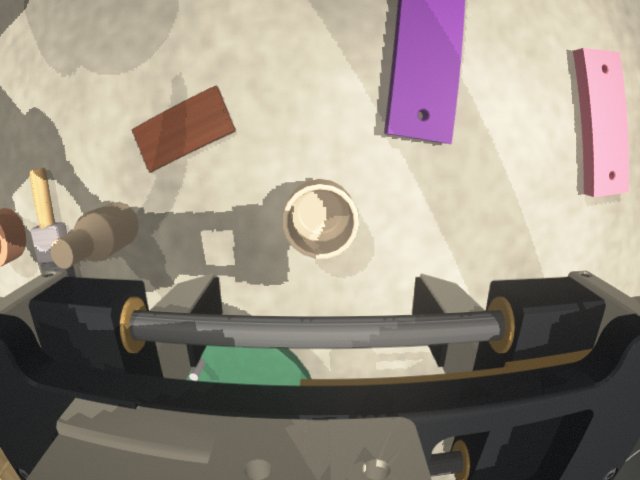

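Run:
```python
from h import *
s=dict(tool_pos=[0.4368,0.2829,0.162],tool_rot=[-3.1399,.0012,1.4938])
f=lambda u,v,z:onz(ray("wrist",u,v,s),z)
print(f(321.5,219.5,.05),f(284,220,.05),f(358,218,.05))
print(tri(ray("wrist",321.5,219.5,s),ray("wrist",179,84,s1)))
im=cv2.imread("pics/w1.png");a=cv2.resize(im[50:140,140:230],None,fx=6,fy=6,interpolation=2)
im=cv2.imread("pics/w8.png");b=cv2.resize(im[170:270,270:370],(540,540))
cv2.imwrite("pics/c11.png",cv2.resize(np.hstack([a,b]),(800,400)))
```

```text
[0.4259 0.2873 0.05  ] [0.4241 0.2593 0.05  ] [0.4268 0.3145 0.05  ]
(array([0.4287, 0.2879, 0.0386]), [0.7, 0.7])
```

View pics/c11.png

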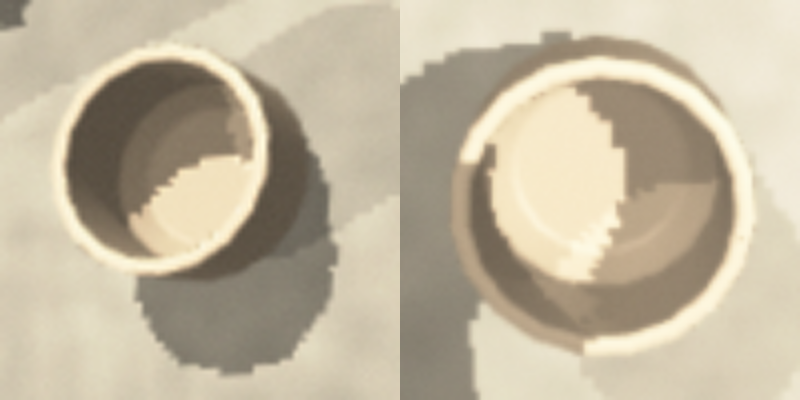

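Run:
```python
from h import *
s=dict(tool_pos=[0.4368,0.2829,0.162],tool_rot=[-3.1399,.0012,1.4938])
print(onz(ray("wrist",320.6,221.6,s),.05),onz(ray("wrist",176,86,s1),.05),onz(ray("side",268,202),.05))
print(tri(ray("wrist",320.6,221.6,s),ray("wrist",176,86,s1)))
```

```text
[0.4275 0.2865 0.05  ] [0.4297 0.2849 0.05  ] [0.4298 0.2893 0.05  ]
(array([0.4283, 0.286 , 0.046 ]), [0.5, 0.5])
```

>>> apply_moves:
  grip_force: 15
  increments:
    - {"grip":1,"linear":[-9,4,-20],"turn":[0,0,0]}
    - {"grip":1,"linear":[-9,4,-60],"turn":[0,0,0]}
    - {"grip":1,"linear":[-9,4,-100],"turn":[0,0,0]}
    - {"grip":1,"linear":[-9,4,-130],"turn":[0,0,0]}
    - {"grip":1,"linear":[-9,4,-144],"turn":[0,0,0]}
    - {"grip":0.5,"linear":[-9,4,-144],"turn":[0,0,0]}
    - {"grip":0.5,"linear":[-9,4,-144],"turn":[0,0,0]}
    - {"grip":0.5,"linear":[-9,4,-144],"turn":[0,0,0]}
    - {"grip":0.5,"linear":[-9,4,-144],"turn":[0,0,0]}
    - {"grip":0.5,"linear":[-9,4,-144],"turn":[0,0,0]}

```text
time: 11.9
tool_pos: [0.428, 0.2876, 0.0197]
tool_rot: [3.14, -0.001, 1.494]
contact_force: [1.0, -0.0, 6.0]
opening: 0.0568
```

>>> apply_moves:
  increments:
    - {"grip":0.5,"linear":[0,0,10],"turn":[0,0,0]}
    - {"grip":0.5,"linear":[0,0,40],"turn":[0,0,0]}
    - {"grip":0.5,"linear":[0,0,80],"turn":[0,0,0]}
    - {"grip":0.5,"linear":[0,0,120],"turn":[0,0,0]}
    - {"grip":0.5,"linear":[10,-40,140],"turn":[0,0,0]}
    - {"grip":0.5,"linear":[20,-85,140],"turn":[0,0,0]}
    - {"grip":0.5,"linear":[35,-130,140],"turn":[0,0,0]}
    - {"grip":0.5,"linear":[55,-175,140],"turn":[0,0,0]}
    - {"grip":0.5,"linear":[75,-220,140],"turn":[0,0,0]}
    - {"grip":0.5,"linear":[95,-262,140],"turn":[0,0,0]}

```text
time: 12.9
tool_pos: [0.5226, 0.0236, 0.1596]
tool_rot: [3.141, -0.0, 1.494]
contact_force: [0.5, 0.8, -2.0]
opening: 0.0569
```

>>> apply_moves:
  increments:
    - {"grip":0.5,"linear":[15,-45,0],"turn":[0,0,0]}
    - {"grip":0.5,"linear":[30,-90,0],"turn":[0,0,0]}
    - {"grip":0.5,"linear":[45,-135,0],"turn":[0,0,0]}
    - {"grip":0.5,"linear":[60,-170,0],"turn":[0,0,0]}
    - {"grip":0.5,"linear":[65,-200,-20],"turn":[0,0,0]}
    - {"grip":0.5,"linear":[65,-200,-50],"turn":[0,0,0]}
    - {"grip":0.5,"linear":[65,-200,-50],"turn":[0,0,0]}
    - {"grip":0.5,"linear":[65,-200,-50],"turn":[0,0,0]}

```text
time: 13.7
tool_pos: [0.587, -0.1739, 0.1091]
tool_rot: [-3.14, -0.001, 1.495]
contact_force: [0.9, 1.0, -1.4]
opening: 0.0567
```

Run:
```python
from h import *
im,s=shot("wrist","w9");print(s["tool_pos"],s["tool_rot"],s["opening"])
im,_=shot("side","s9");cv2.imwrite("pics/c12.png",cv2.resize(im[200:420,330:550],None,fx=3,fy=2.7))
im,_=shot("scene","sc9")
```

```text
[ 0.587  -0.1739  0.1091] [-3.1404 -0.0008  1.4946] 0.05671253843631585
```

View pics/w9.png

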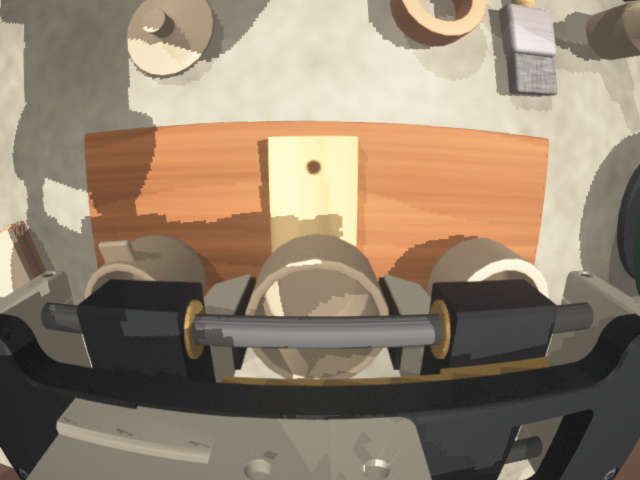

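View pics/c12.png

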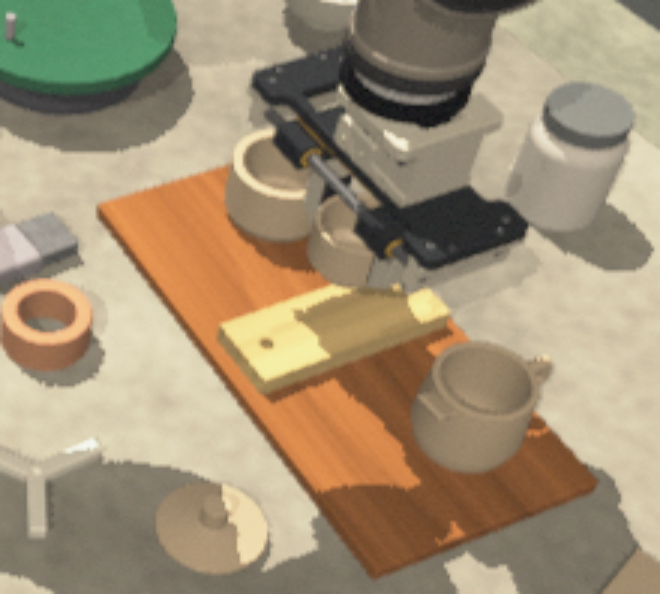

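Run:
```python
from h import *
s=dict(tool_pos=[0.587,-0.1739,0.1091],tool_rot=[-3.1404,-.0008,1.4946])
f=lambda u,v,z:onz(ray("wrist",u,v,s),z)
cv2.imwrite("pics/c13.png",cv2.resize(cv2.imread("pics/w9.png")[120:390,230:410],None,fx=3,fy=2.2))
for v in(257,260,263):print(f(317,v,.139)+[.029,0,0])
print(f(317,377,.139)-[.029,0,0])
a,b=f(247,316,.139),f(388,316,.139);print(a,b,(a+b)/2)
print("front hole",f(314,167,.033),"front edge",f(267,139,.033),f(358,137,.033))
```

```text
[ 0.5866 -0.1715  0.139 ]
[ 0.5877 -0.1716  0.139 ]
[ 0.5889 -0.1717  0.139 ]
[ 0.5821 -0.1755  0.139 ]
[ 0.5799 -0.2006  0.139 ] [ 0.5841 -0.1457  0.139 ] [ 0.582  -0.1731  0.139 ]
front hole [ 0.5338 -0.1714  0.033 ] front edge [ 0.5136 -0.1994  0.033 ] [ 0.5168 -0.1426  0.033 ]
```

View pics/c13.png

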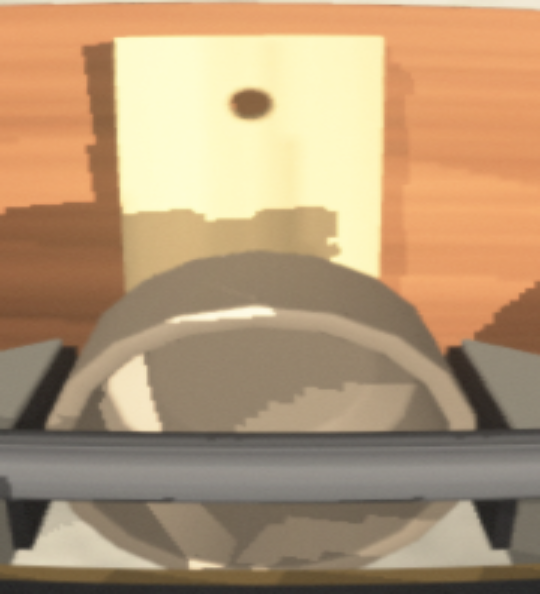

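>>> apply_moves:
  increments:
    - {"grip":0.5,"linear":[2,-2,-20],"turn":[0,0,0]}
    - {"grip":0.5,"linear":[2,-2,-40],"turn":[0,0,0]}
    - {"grip":0.5,"linear":[2,-2,-50],"turn":[0,0,0]}
    - {"grip":0.5,"linear":[2,-2,-54],"turn":[0,0,0]}
    - {"grip":0.5,"linear":[2,-2,-56],"turn":[0,0,0]}
    - {"grip":0.5,"linear":[2,-2,-56],"turn":[0,0,0]}

```text
time: 14.45
tool_pos: [0.5898, -0.1765, 0.0535]
tool_rot: [3.14, 0.0, 1.495]
contact_force: [0.9, 0.9, -1.2]
opening: 0.0572
```

>>> apply_moves:
  increments:
    - {"grip":0.5,"linear":[0,0,-1],"turn":[0,0,0]}
    - {"grip":0.5,"linear":[0,0,-2],"turn":[0,0,0]}
    - {"grip":0.5,"linear":[0,0,-2],"turn":[0,0,0]}

```text
time: 14.75
tool_pos: [0.59, -0.1766, 0.0527]
tool_rot: [3.139, 0.001, 1.494]
contact_force: [-1.5, 1.6, 7.6]
opening: 0.0572
```

>>> apply_moves:
  increments:
    - {"grip":0.78,"linear":[0,0,0],"turn":[0,0,0]}
    - {"grip":0.78,"linear":[0,0,0],"turn":[0,0,0]}
    - {"grip":0.78,"linear":[0,0,0],"turn":[0,0,0]}
    - {"grip":0.78,"linear":[0,0,0],"turn":[0,0,0]}
    - {"grip":0.78,"linear":[0,0,20],"turn":[0,0,0]}
    - {"grip":0.78,"linear":[0,0,60],"turn":[0,0,0]}
    - {"grip":0.78,"linear":[0,0,110],"turn":[0,0,0]}
    - {"grip":0.9,"linear":[-20,30,150],"turn":[0,0,0]}
    - {"grip":0.9,"linear":[-50,70,180],"turn":[0,0,0]}
    - {"grip":0.9,"linear":[-60,100,180],"turn":[0,0,0]}

```text
time: 15.75
tool_pos: [0.5294, -0.0763, 0.2341]
tool_rot: [3.136, 0.001, 1.493]
contact_force: [0.7, 1.2, 0.1]
opening: 0.0826
```

>>> apply_moves:
  increments:
    - {"grip":0.9,"linear":[0,0,0],"turn":[0,0,0]}
    - {"grip":0.9,"linear":[0,0,0],"turn":[0,0,0]}

```text
time: 15.95
tool_pos: [0.5294, -0.076, 0.2312]
tool_rot: [3.14, 0.0, 1.496]
contact_force: [0.6, 0.2, 0.6]
opening: 0.0828
```

Run:
```python
from h import *
im,s=shot("wrist","w10");print(s["tool_pos"],s["tool_rot"],s["opening"])
im,_=shot("side","s10");cv2.imwrite("pics/c14.png",cv2.resize(im[180:420,230:550],None,fx=2.4,fy=2.4))
```

```text
[ 0.5294 -0.076   0.2312] [3.1404 0.0004 1.496 ] 0.08284141571718702
```

View pics/w10.png

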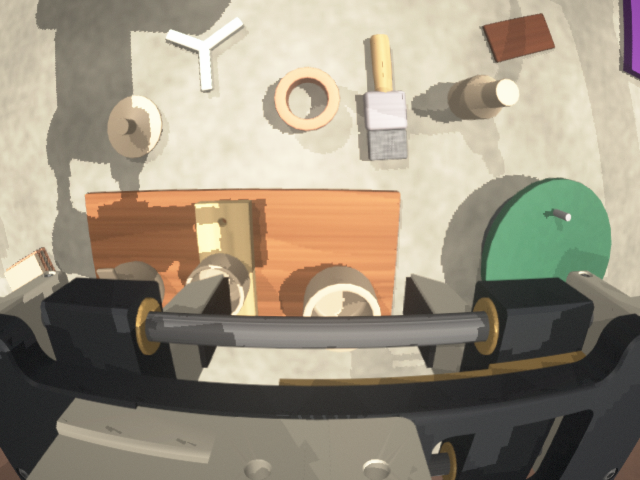

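View pics/c14.png

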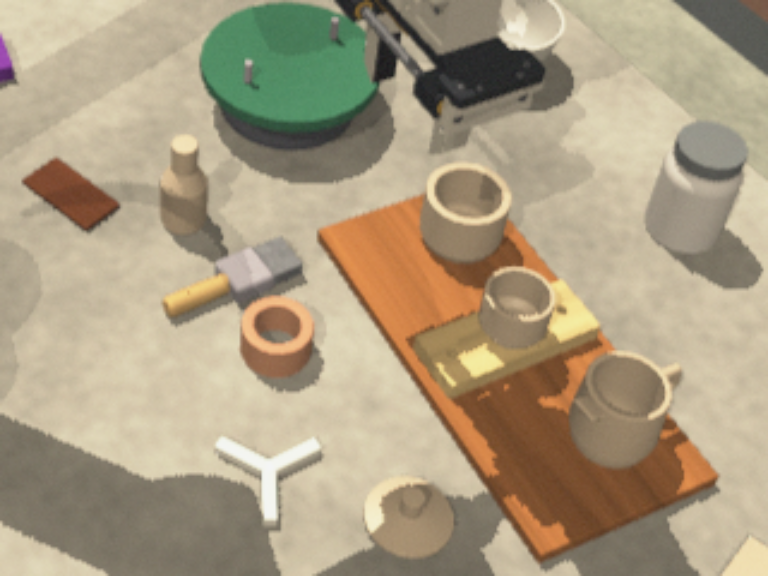

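>>> apply_moves:
  increments:
    - {"grip":0.7,"linear":[-20,40,0],"turn":[0,0,0]}
    - {"grip":0.7,"linear":[-45,80,0],"turn":[0,0,0]}
    - {"grip":0.7,"linear":[-70,120,0],"turn":[0,0,0]}
    - {"grip":0.7,"linear":[-89,155,0],"turn":[0,0,0]}
    - {"grip":0.7,"linear":[-89,166,-10],"turn":[0,0,0]}
    - {"grip":0.7,"linear":[-89,166,-20],"turn":[0,0,0]}
    - {"grip":0.7,"linear":[-89,166,-20],"turn":[0,0,0]}
    - {"grip":0.7,"linear":[-89,166,-20],"turn":[0,0,0]}

```text
time: 16.85
tool_pos: [0.441, 0.0883, 0.21]
tool_rot: [-3.14, 0.0, 1.493]
contact_force: [0.3, -1.2, 0.9]
opening: 0.0643
```

Run:
```python
from h import *
im,s=shot("wrist","w11");print(s["tool_pos"],s["tool_rot"],s["opening"])
```

```text
[0.441  0.0883 0.21  ] [-3.1402  0.0004  1.4926] 0.06427794901417916
```

View pics/w11.png

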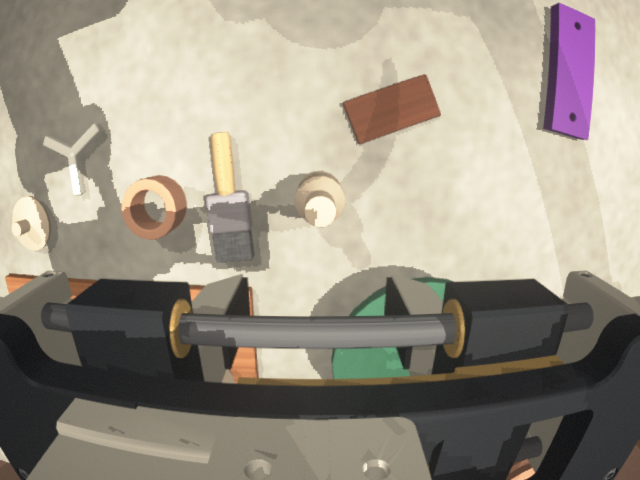

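```bash
cat >> h.py <<'E'
s10=dict(tool_pos=[.5294,-.076,.2312],tool_rot=[3.1404,.0004,1.496])
s11=dict(tool_pos=[.441,.0883,.21],tool_rot=[-3.1402,.0004,1.4926])
E
python3 - <<'E'
from h import *
a=[ray("wrist",320,211,s11),ray("wrist",507.5,93,s10),ray("wrist",165,272.5,s1)]
for r in a: print(onz(r,.1))
print(tri(*a),tri(*a[1:]),tri(a[0],a[2]))
# cup on bat
f=lambda u,v,z:onz(ray("wrist",u,v,s10),z)
print("cup",f(216.5,287,.083),"hole",f(222,222,.033),"FRFL",f(86,192,.015),f(400,192,.015))
cv2.imwrite("pics/c15.png",cv2.resize(cv2.imread("pics/w10.png")[180:320,80:410],None,fx=2.4,fy=3))
E
```

```text
[0.4232 0.0922 0.1   ]
[0.4247 0.0914 0.1   ]
[0.4255 0.0944 0.1   ]
(array([0.4241, 0.0928, 0.0969]), [0.7, 0.4, 0.4]) (array([0.4242, 0.0932, 0.097 ]), [0.1, 0.1]) (array([0.4238, 0.0925, 0.096 ]), [0.4, 0.4])
cup [ 0.5829 -0.1721  0.083 ] hole [ 0.5335 -0.1718  0.033 ] FRFL [ 0.487  -0.3423  0.015 ] [0.5194 0.0109 0.015 ]
```

View pics/c15.png

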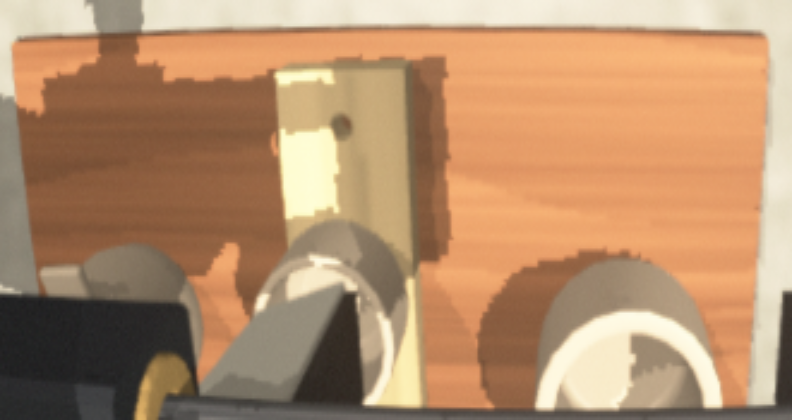

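>>> apply_moves:
  grip_force: 15
  increments:
    - {"grip":0.7,"linear":[-17,4,-20],"turn":[0,0,0]}
    - {"grip":0.7,"linear":[-17,4,-60],"turn":[0,0,0]}
    - {"grip":0.7,"linear":[-17,4,-100],"turn":[0,0,0]}
    - {"grip":0.7,"linear":[-17,4,-128],"turn":[0,0,0]}
    - {"grip":0.7,"linear":[-17,4,-136],"turn":[0,0,0]}
    - {"grip":0.1,"linear":[-17,4,-136],"turn":[0,0,0]}
    - {"grip":0.1,"linear":[-17,4,-136],"turn":[0,0,0]}
    - {"grip":0.1,"linear":[-17,4,-136],"turn":[0,0,0]}
    - {"grip":0.1,"linear":[-17,4,-136],"turn":[0,0,0]}
    - {"grip":0.1,"linear":[-17,4,-136],"turn":[0,0,0]}

```text
time: 17.9
tool_pos: [0.4238, 0.0936, 0.0755]
tool_rot: [3.14, -0.0, 1.494]
contact_force: [0.0, 0.1, -0.0]
opening: 0.0292
```

>>> apply_moves:
  grip_force: 20
  increments:
    - {"grip":0.1,"linear":[0,0,0],"turn":[0,0,0]}
    - {"grip":0.1,"linear":[0,0,0],"turn":[0,0,0]}

```text
time: 18.1
tool_pos: [0.4237, 0.0936, 0.0751]
tool_rot: [3.14, -0.0, 1.494]
contact_force: [-1.4, 0.2, 3.8]
opening: 0.0231
```

>>> apply_moves:
  increments:
    - {"grip":0.1,"linear":[0,0,15],"turn":[0,0,0]}
    - {"grip":0.1,"linear":[0,0,50],"turn":[0,0,0]}
    - {"grip":0.1,"linear":[0,0,90],"turn":[0,0,0]}
    - {"grip":0.1,"linear":[10,-30,110],"turn":[0,0,0]}
    - {"grip":0.1,"linear":[20,-75,110],"turn":[0,0,0]}
    - {"grip":0.1,"linear":[35,-120,110],"turn":[0,0,0]}
    - {"grip":0.1,"linear":[50,-165,110],"turn":[0,0,0]}
    - {"grip":0.1,"linear":[65,-210,110],"turn":[0,0,0]}
    - {"grip":0.1,"linear":[80,-255,110],"turn":[0,0,0]}
    - {"grip":0.1,"linear":[90,-300,110],"turn":[0,0,0]}

```text
time: 19.1
tool_pos: [0.5136, -0.2082, 0.1842]
tool_rot: [-3.141, -0.001, 1.494]
contact_force: [0.7, 0.2, -0.7]
opening: 0.0234
```

>>> apply_moves:
  increments:
    - {"grip":0.1,"linear":[5,-40,0],"turn":[0,0,0]}
    - {"grip":0.1,"linear":[7,-75,0],"turn":[0,0,0]}
    - {"grip":0.1,"linear":[7,-81,-25],"turn":[0,0,0]}
    - {"grip":0.1,"linear":[7,-81,-60],"turn":[0,0,0]}
    - {"grip":0.1,"linear":[7,-81,-60],"turn":[0,0,0]}
    - {"grip":0.1,"linear":[7,-81,-60],"turn":[0,0,0]}

```text
time: 19.7
tool_pos: [0.5201, -0.287, 0.1245]
tool_rot: [-3.14, -0.001, 1.495]
contact_force: [0.8, 0.4, -0.4]
opening: 0.0234
```

Run:
```python
from h import *
im,s=shot("wrist","w12");print(s["tool_pos"],s["tool_rot"],s["opening"])
im,_=shot("side","s12");cv2.imwrite("pics/c16.png",cv2.resize(im[220:420,370:550],None,fx=4,fy=3))
im,_=shot("scene","sc12");cv2.imwrite("pics/c17.png",cv2.resize(im[130:290,130:330],None,fx=4,fy=3.7))
```

```text
[ 0.5201 -0.287   0.1245] [-3.1398 -0.0012  1.4946] 0.023361014421094766
```

View pics/w12.png

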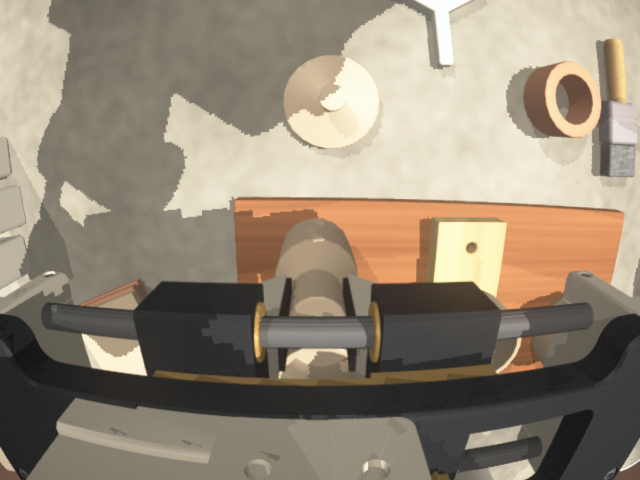

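View pics/c16.png

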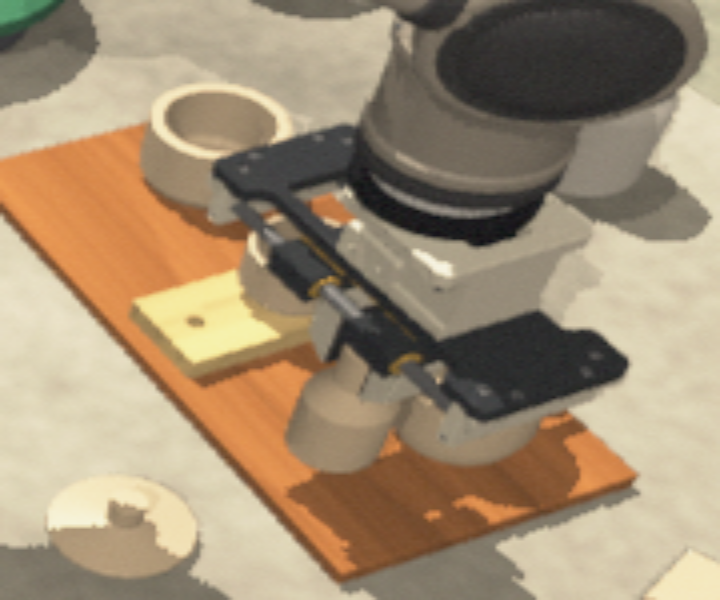

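View pics/c17.png

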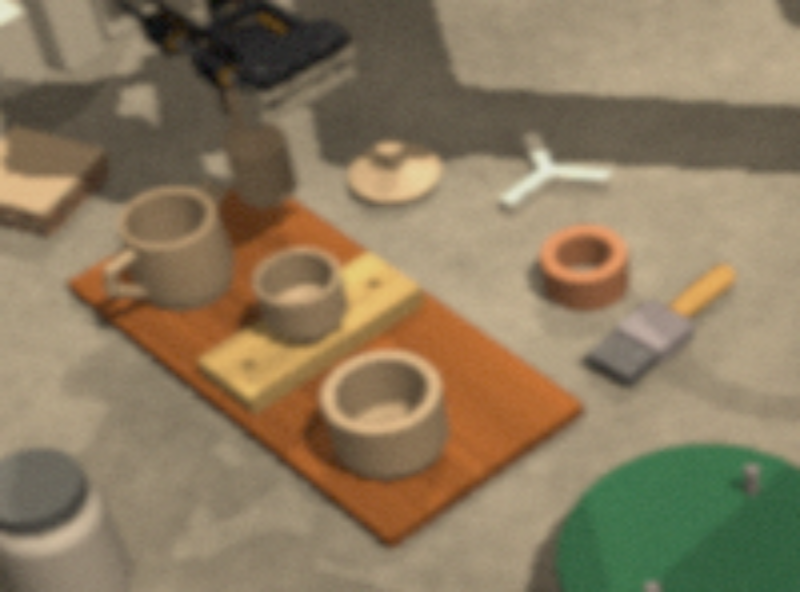

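Run:
```python
from h import *
s=dict(tool_pos=[.5201,-.287,.1245],tool_rot=[-3.1398,-.0012,1.4946])
f=lambda u,v,z:onz(ray("wrist",u,v,s),z)
print("vase base centre",f(318,219,.0495)+[.022,0,0],"FR",f(235,198,.015),"knob",f(332,98,.038),"lid",f(331,102,.011))
```

```text
vase base centre [ 0.5223 -0.2845  0.0495] FR [ 0.4873 -0.3449  0.015 ] knob [ 0.4232 -0.2696  0.038 ] lid [ 0.4234 -0.2692  0.011 ]
```

>>> apply_moves:
  increments:
    - {"grip":0.1,"linear":[0,0,-15],"turn":[0,0,0]}
    - {"grip":0.1,"linear":[0,0,-26],"turn":[0,0,0]}
    - {"grip":0.1,"linear":[0,0,-31],"turn":[0,0,0]}
    - {"grip":0.1,"linear":[0,0,-33],"turn":[0,0,0]}
    - {"grip":0.1,"linear":[0,0,-33],"turn":[0,0,0]}
    - {"grip":0.1,"linear":[0,0,-33],"turn":[0,0,0]}

```text
time: 20.45
tool_pos: [0.5207, -0.2876, 0.0922]
tool_rot: [3.141, 0.0, 1.494]
contact_force: [1.0, 0.3, -1.4]
opening: 0.0237
```

>>> apply_moves:
  increments:
    - {"grip":0.1,"linear":[0,0,-1],"turn":[0,0,0]}
    - {"grip":0.1,"linear":[0,0,-2],"turn":[0,0,0]}
    - {"grip":0.1,"linear":[0,0,-3],"turn":[0,0,0]}
    - {"grip":0.1,"linear":[0,0,-3],"turn":[0,0,0]}

```text
time: 20.85
tool_pos: [0.5209, -0.2879, 0.0901]
tool_rot: [3.14, 0.001, 1.494]
contact_force: [-0.7, 0.6, 5.9]
opening: 0.0238
```

>>> apply_moves:
  increments:
    - {"grip":0.5,"linear":[0,0,0],"turn":[0,0,0]}
    - {"grip":0.5,"linear":[0,0,0],"turn":[0,0,0]}
    - {"grip":0.5,"linear":[0,0,0],"turn":[0,0,0]}
    - {"grip":0.5,"linear":[0,0,0],"turn":[0,0,0]}
    - {"grip":0.5,"linear":[0,0,15],"turn":[0,0,0]}
    - {"grip":0.5,"linear":[0,0,50],"turn":[0,0,0]}
    - {"grip":0.5,"linear":[0,0,90],"turn":[0,0,0]}
    - {"grip":0.5,"linear":[0,0,130],"turn":[0,0,0]}
    - {"grip":0.5,"linear":[0,0,150],"turn":[0,0,0]}
    - {"grip":0.5,"linear":[0,0,150],"turn":[0,0,0]}

```text
time: 21.85
tool_pos: [0.5216, -0.2883, 0.2423]
tool_rot: [3.136, 0.004, 1.494]
contact_force: [1.4, -0.6, -0.8]
opening: 0.0459
```

Run:
```python
from h import *
im,s=shot("wrist","w13");print(s["tool_pos"],s["tool_rot"],s["opening"])
im,_=shot("side","s13");cv2.imwrite("pics/c18.png",cv2.resize(im[220:420,370:550],None,fx=4,fy=3))
im,_=shot("scene","sc13");cv2.imwrite("pics/c19.png",cv2.resize(im[130:290,130:330],None,fx=4,fy=3.7))
```

```text
[ 0.5216 -0.2883  0.2423] [3.1356 0.0036 1.4944] 0.045920829155768075
```

View pics/w13.png

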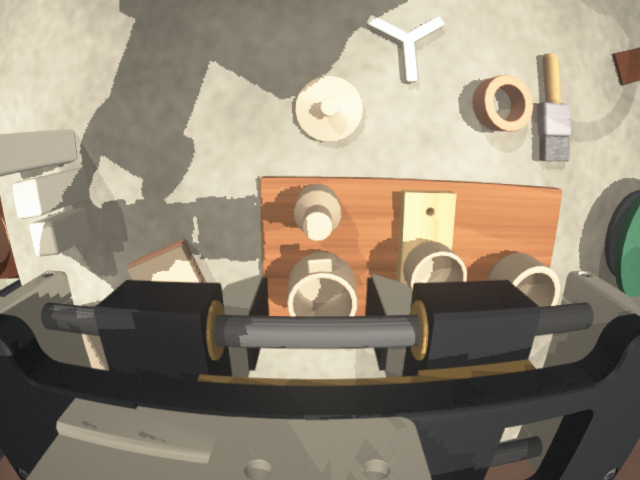

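View pics/c18.png

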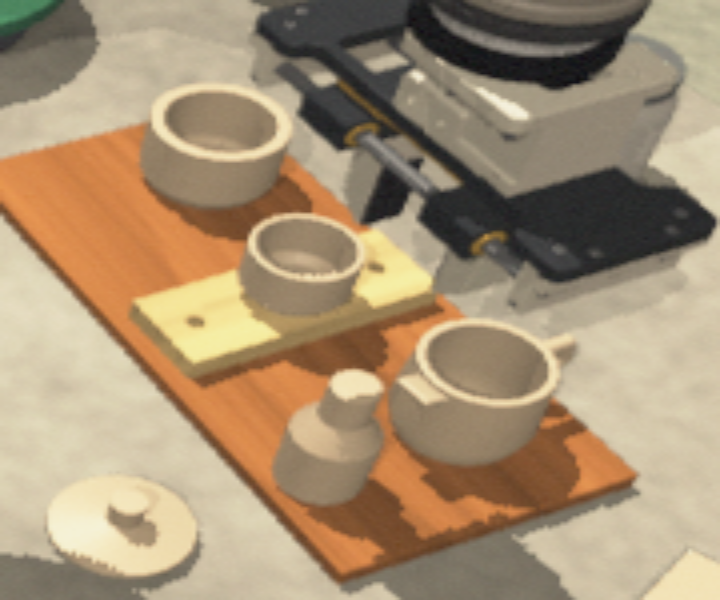

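View pics/c19.png

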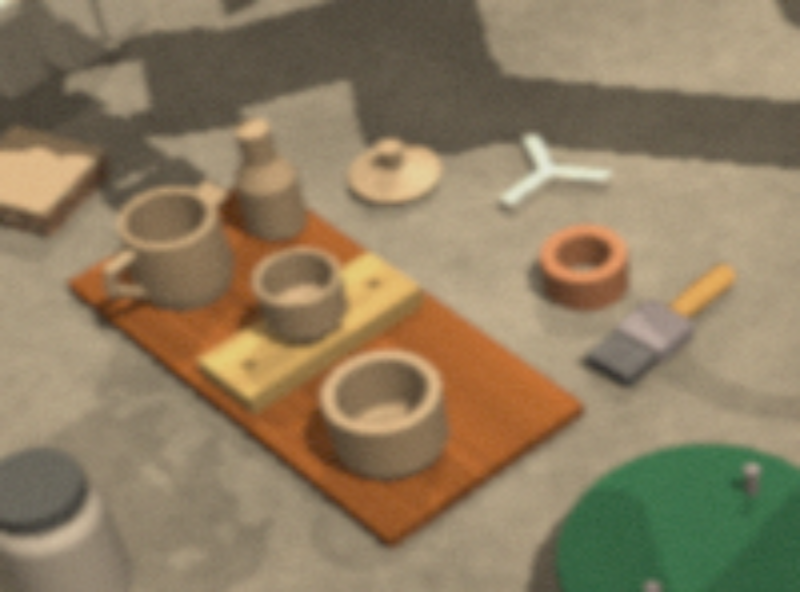

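Run:
```python
from h import *
s=dict(tool_pos=[.5216,-.2883,.2423],tool_rot=[3.1356,.0036,1.4944])
for n in("side","scene","wrist"):
    print(n,[np.round(proj(n,[.521,-.2875,z],s),1) for z in(.015,.085,.115)])
f=lambda u,v,z:onz(ray("wrist",u,v,s),z)
print("vase top",f(317,226,.115),"pitcher",f(322.5,305,.085),"spout",f(319,260,.08),"knob",f(327,107,.038),"lid",f(328.5,109,.011))
for n,c in(("side",(370+355/4,220+388/3)),("scene",(130+255/4,130+130/3.7))): print(n,c)
print(tri(ray("wrist",317,226,s),ray("side",370+356/4,220+388/3)))
x,y=proj("wrist",[.521,-.2875,.115],s)
cv2.imwrite("pics/c20.png",cv2.resize(cv2.imread("pics/w13.png")[165:325,250:480],None,fx=3.4,fy=3.4))
```

```text
side [array([447.9, 377.9]), array([454.9, 356.8]), array([458.1, 347.2])]
scene [array([198.8, 190. ]), array([194.1, 172. ]), array([192., 164.])]
wrist [array([318.1, 203.4]), array([318.1, 218.4]), array([318.1, 227. ])]
vase top [ 0.5201 -0.2883  0.115 ] pitcher [ 0.6044 -0.2896  0.085 ] spout [ 0.561  -0.2897  0.08  ] knob [ 0.4229 -0.2716  0.038 ] lid [ 0.4232 -0.2694  0.011 ]
side (458.75, 349.33333333333337)
scene (193.75, 165.13513513513513)
(array([ 0.5222, -0.2889,  0.1095]), [0.8, 0.8])
```

View pics/c20.png

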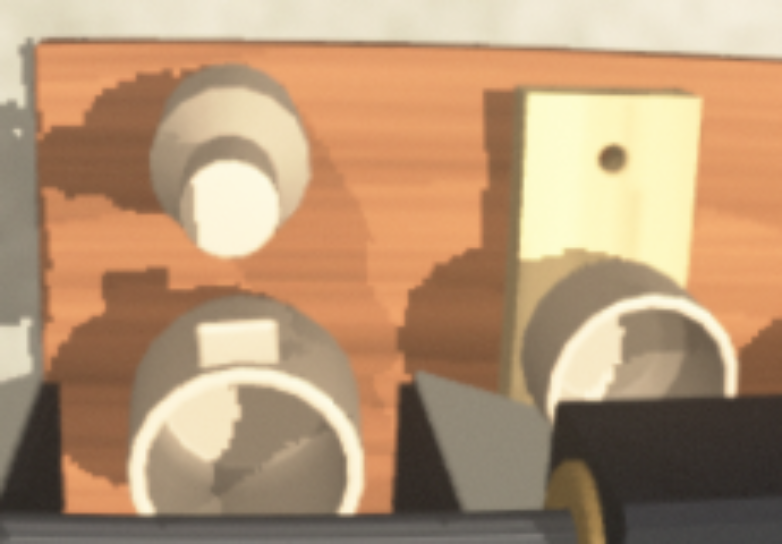

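Run:
```python
from h import *
s13=dict(tool_pos=[.5216,-.2883,.2423],tool_rot=[3.1356,.0036,1.4944])
s12=dict(tool_pos=[.5201,-.287,.1245],tool_rot=[-3.1398,-.0012,1.4946])
a=[ray("wrist",327,106,s13),ray("wrist",332,96,s12),ray("wrist",212.5,175,s3),ray("wrist",129.5,126.5,s10),ray("side",402,386)]
print(tri(*a),tri(*a[:4]))
```

```text
(array([ 0.4235, -0.2683,  0.0296]), [3.7, 2.6, 2.4, 4.6, 4.0]) (array([ 0.4211, -0.2702,  0.0171]), [1.0, 2.2, 1.3, 1.7])
```

>>> apply_moves:
  increments:
    - {"grip":0.5,"linear":[-45,10,0],"turn":[0,0,0]}
    - {"grip":0.5,"linear":[-85,19,-20],"turn":[0,0,0]}
    - {"grip":0.5,"linear":[-85,19,-60],"turn":[0,0,0]}
    - {"grip":0.5,"linear":[-85,19,-90],"turn":[0,0,0]}
    - {"grip":0.5,"linear":[-85,19,-90],"turn":[0,0,0]}
    - {"grip":0.5,"linear":[-85,19,-90],"turn":[0,0,0]}

```text
time: 22.6
tool_pos: [0.4351, -0.2682, 0.1481]
tool_rot: [-3.14, -0.002, 1.494]
contact_force: [1.0, -0.2, 0.8]
opening: 0.046
```

Run:
```python
from h import *
im,s=shot("wrist","w14");print(s["tool_pos"],s["tool_rot"],s["opening"])
```

```text
[ 0.4351 -0.2682  0.1481] [-3.1396 -0.0015  1.4943] 0.046002965432061095
```

View pics/w14.png

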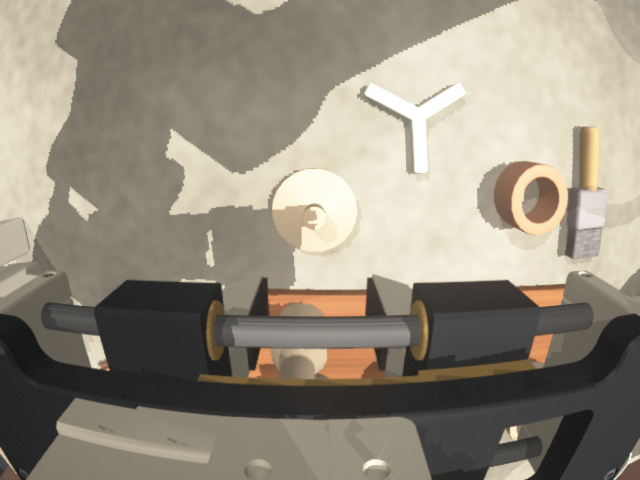

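Run:
```python
from h import *
s14=dict(tool_pos=[.4351,-.2682,.1481],tool_rot=[-3.1396,-.0015,1.4943])
im=cv2.imread("pics/w14.png");cv2.imwrite("pics/c21.png",cv2.resize(im[160:260,264:364],None,fx=6,fy=6))
f=lambda u,v,z:onz(ray("wrist",u,v,s14),z)
print(f(314.5,211,.011),f(273,210,.011),f(357,211,.011),"knob",f(318,217,.038))
```

```text
[ 0.4225 -0.2687  0.011 ] [ 0.419  -0.3023  0.011 ] [ 0.425  -0.2343  0.011 ] knob [ 0.4217 -0.266   0.038 ]
```

View pics/c21.png

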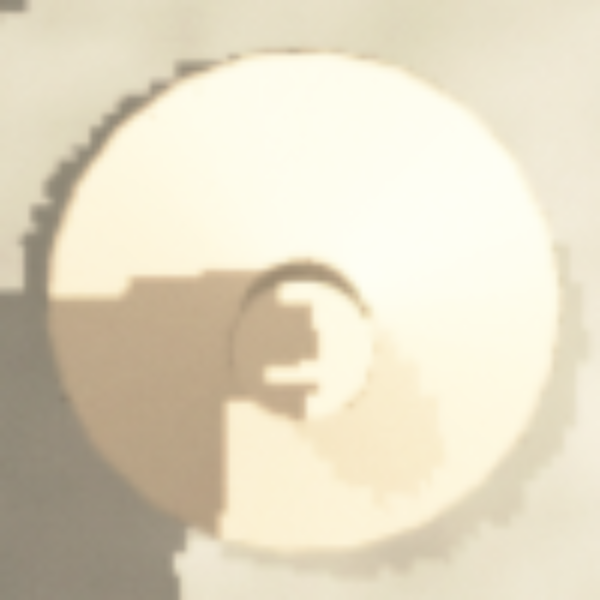

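>>> apply_moves:
  grip_force: 12
  increments:
    - {"grip":0.5,"linear":[-13,0,-30],"turn":[0,0,0]}
    - {"grip":0.5,"linear":[-13,0,-70],"turn":[0,0,0]}
    - {"grip":0.5,"linear":[-13,0,-105],"turn":[0,0,0]}
    - {"grip":0.5,"linear":[-13,0,-124],"turn":[0,0,0]}
    - {"grip":0.5,"linear":[-13,0,-129],"turn":[0,0,0]}
    - {"grip":0.05,"linear":[-13,0,-129],"turn":[0,0,0]}
    - {"grip":0.05,"linear":[-13,0,-129],"turn":[0,0,0]}
    - {"grip":0.05,"linear":[-13,0,-129],"turn":[0,0,0]}
    - {"grip":0.05,"linear":[-13,0,-129],"turn":[0,0,0]}
    - {"grip":0.05,"linear":[-13,0,-129],"turn":[0,0,0]}

```text
time: 23.65
tool_pos: [0.4229, -0.2688, 0.0207]
tool_rot: [3.14, 0.001, 1.495]
contact_force: [-0.1, 0.6, 6.0]
opening: 0.0158
```

>>> apply_moves:
  increments:
    - {"grip":0.05,"linear":[0,0,0],"turn":[0,0,0]}
    - {"grip":0.05,"linear":[0,0,0],"turn":[0,0,0]}

```text
time: 23.85
tool_pos: [0.4229, -0.2689, 0.0207]
tool_rot: [3.14, 0.001, 1.494]
contact_force: [0.0, 0.8, 7.4]
opening: 0.0163
```

>>> apply_moves:
  increments:
    - {"grip":0.05,"linear":[0,0,10],"turn":[0,0,0]}
    - {"grip":0.05,"linear":[0,0,40],"turn":[0,0,0]}
    - {"grip":0.05,"linear":[0,0,85],"turn":[0,0,0]}
    - {"grip":0.05,"linear":[0,0,130],"turn":[0,0,0]}
    - {"grip":0.05,"linear":[20,30,160],"turn":[0,0,0]}
    - {"grip":0.05,"linear":[50,60,160],"turn":[0,0,0]}
    - {"grip":0.05,"linear":[80,90,160],"turn":[0,0,0]}
    - {"grip":0.05,"linear":[110,120,160],"turn":[0,0,0]}
    - {"grip":0.05,"linear":[140,150,160],"turn":[0,0,0]}
    - {"grip":0.05,"linear":[170,180,160],"turn":[0,0,0]}

```text
time: 24.85
tool_pos: [0.5931, -0.0869, 0.1802]
tool_rot: [-3.141, -0.0, 1.494]
contact_force: [0.3, -0.9, -0.8]
opening: 0.0159
```

>>> apply_moves:
  increments:
    - {"grip":0.05,"linear":[15,15,0],"turn":[0,0,0]}
    - {"grip":0.05,"linear":[33,29,0],"turn":[0,0,0]}
    - {"grip":0.05,"linear":[33,29,-20],"turn":[0,0,0]}
    - {"grip":0.05,"linear":[33,29,-40],"turn":[0,0,0]}
    - {"grip":0.05,"linear":[33,29,-40],"turn":[0,0,0]}
    - {"grip":0.05,"linear":[33,29,-40],"turn":[0,0,0]}

```text
time: 25.45
tool_pos: [0.6252, -0.0595, 0.1402]
tool_rot: [-3.141, -0.0, 1.494]
contact_force: [-0.1, 0.2, -1.2]
opening: 0.0164
```

Run:
```python
from h import *
im,s=shot("wrist","w15");print(s["tool_pos"],s["tool_rot"],s["opening"])
im,_=shot("side","s15");cv2.imwrite("pics/c22.png",cv2.resize(im[180:330,350:500],None,fx=5,fy=4))
im,_=shot("scene","sc15");cv2.imwrite("pics/c23.png",cv2.resize(im[150:290,130:290],None,fx=5,fy=4))
```

```text
[ 0.6252 -0.0595  0.1402] [-3.141  -0.0002  1.4943] 0.016427032153668118
```

View pics/w15.png

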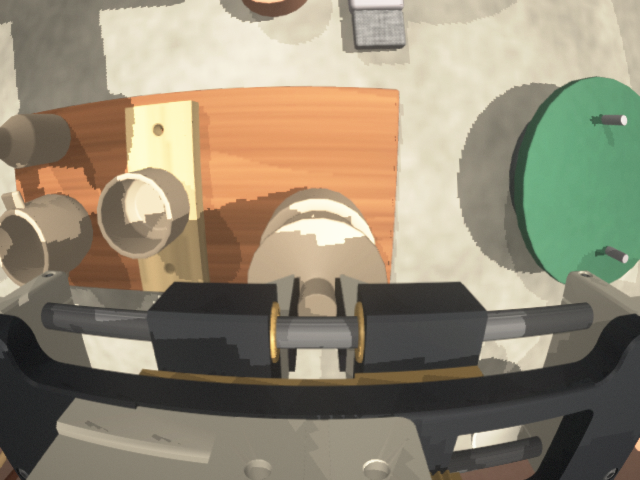

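View pics/c22.png

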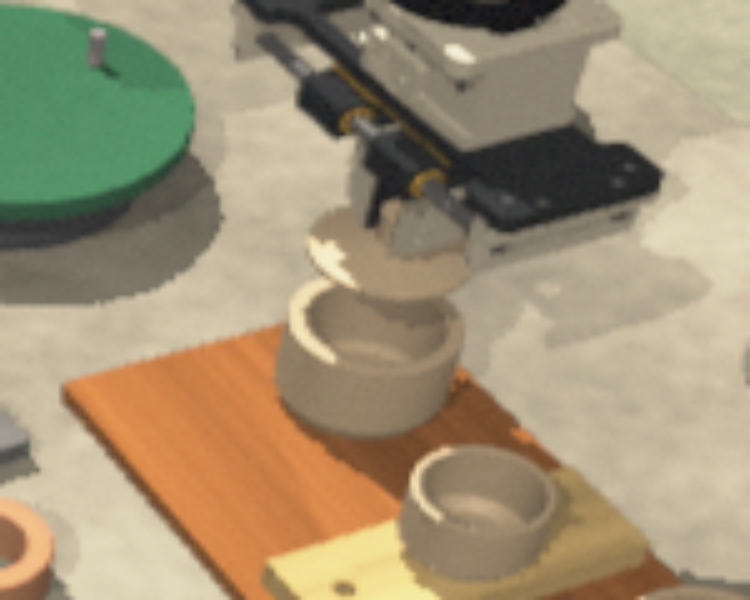

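View pics/c23.png

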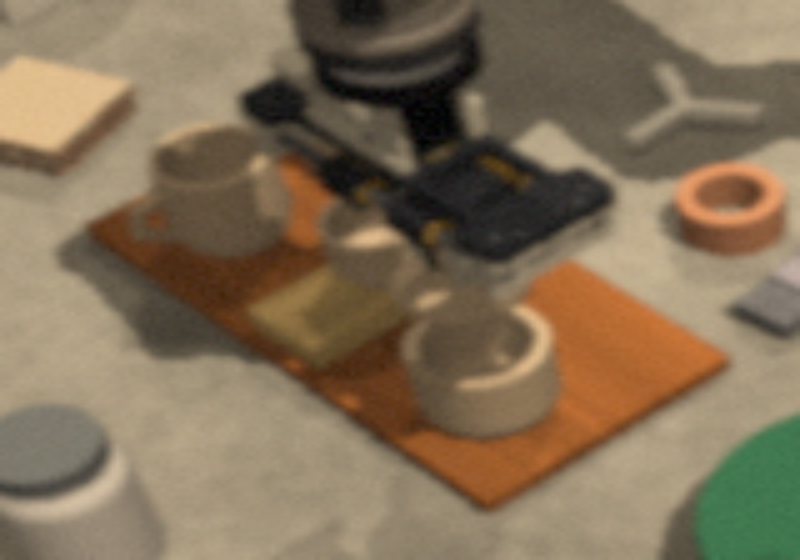

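Run:
```python
from h import *
im=cv2.imread("pics/w15.png");cv2.imwrite("pics/c24.png",cv2.resize(im[170:320,230:410],None,fx=4.4,fy=4))
```

```text
(no output)
```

View pics/c24.png

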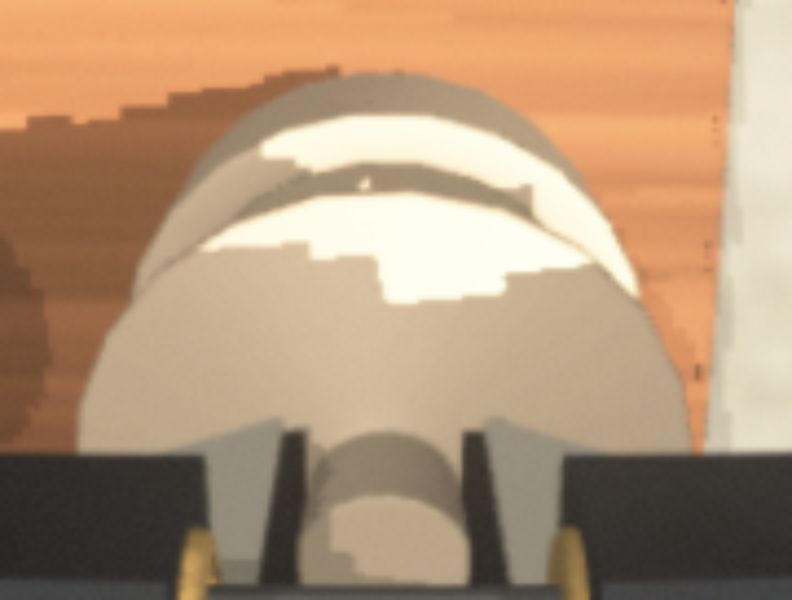

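Run:
```python
from h import *
from scipy.optimize import least_squares
s=dict(tool_pos=[.6252,-.0595,.1402],tool_rot=[-3.141,-.0002,1.4943])
def fit(c,z,r):
    p=np.array([onz(ray("wrist",230+a/4.4,170+b/4,s),z)[:2] for a,b in c])
    q=least_squares(lambda x:np.hypot(*(p-x).T)-r,p.mean(0)+[.03,0]);return q.x,q.fun*1000
print("jar",fit([(400,115),(135,300),(638,295),(540,158),(590,210),(190,215)],.075,.038))
for z in(.1285,.1305):print("lid",fit([(385,192),(80,420),(690,440),(200,245),(590,265),(110,335),(665,345)],z,.035))
```

```text
jar (array([ 0.6297, -0.0585]), array([ 1.1304, -0.1238, -0.8959,  0.6092, -0.8137, -1.2858]))
lid (array([ 0.6258, -0.0592]), array([ 0.3137, -0.232 , -0.1349,  0.0313, -0.3865, -0.0786,  0.1176]))
lid (array([ 0.6256, -0.0592]), array([ 0.4745, -0.5484, -0.4567,  0.0848, -0.3382, -0.2122, -0.0054]))
```

>>> apply_moves:
  increments:
    - {"grip":0.05,"linear":[2,1,-20],"turn":[0,0,0]}
    - {"grip":0.05,"linear":[2,1,-36],"turn":[0,0,0]}
    - {"grip":0.05,"linear":[2,1,-43],"turn":[0,0,0]}
    - {"grip":0.05,"linear":[2,1,-47],"turn":[0,0,0]}
    - {"grip":0.05,"linear":[2,1,-49],"turn":[0,0,0]}
    - {"grip":0.05,"linear":[2,1,-49],"turn":[0,0,0]}

```text
time: 26.2
tool_pos: [0.6277, -0.0585, 0.0913]
tool_rot: [3.141, 0.0, 1.494]
contact_force: [-0.3, -0.4, -1.7]
opening: 0.0165
```

No contact at 7 mm below the rim level minus 3 mm, so the spigot is in the mouth.

>>> apply_moves:
  increments:
    - {"grip":0.05,"linear":[0,0,-1],"turn":[0,0,0]}
    - {"grip":0.05,"linear":[0,0,-2],"turn":[0,0,0]}
    - {"grip":0.05,"linear":[0,0,-3],"turn":[0,0,0]}
    - {"grip":0.05,"linear":[0,0,-3],"turn":[0,0,0]}

```text
time: 26.6
tool_pos: [0.6276, -0.0585, 0.0887]
tool_rot: [3.14, 0.0, 1.494]
contact_force: [-2.2, 0.6, 5.0]
opening: 0.0161
```

>>> apply_moves:
  increments:
    - {"grip":0.4,"linear":[0,0,0],"turn":[0,0,0]}
    - {"grip":0.4,"linear":[0,0,0],"turn":[0,0,0]}
    - {"grip":0.4,"linear":[0,0,0],"turn":[0,0,0]}
    - {"grip":0.4,"linear":[0,0,0],"turn":[0,0,0]}
    - {"grip":0.4,"linear":[0,0,15],"turn":[0,0,0]}
    - {"grip":0.4,"linear":[0,0,50],"turn":[0,0,0]}
    - {"grip":0.4,"linear":[0,0,100],"turn":[0,0,0]}
    - {"grip":0.4,"linear":[-10,-30,150],"turn":[0,0,0]}
    - {"grip":0.4,"linear":[-20,-70,180],"turn":[0,0,0]}
    - {"grip":0.4,"linear":[-20,-110,190],"turn":[0,0,0]}

```text
time: 27.6
tool_pos: [0.6077, -0.1684, 0.282]
tool_rot: [3.136, 0.001, 1.497]
contact_force: [1.3, 0.1, 0.4]
opening: 0.0371
```

>>> apply_moves:
  increments:
    - {"grip":0.4,"linear":[0,0,0],"turn":[0,0,0]}
    - {"grip":0.4,"linear":[0,0,0],"turn":[0,0,0]}
    - {"grip":0.4,"linear":[0,0,0],"turn":[0,0,0]}

```text
time: 27.9
tool_pos: [0.6071, -0.1675, 0.2767]
tool_rot: [-3.14, -0.001, 1.495]
contact_force: [-0.9, 1.1, -0.9]
opening: 0.0369
```

Run:
```python
from h import *
im,s=shot("wrist","w16");print(s["tool_pos"],s["tool_rot"],s["opening"],s["time"])
im,_=shot("side","s16");cv2.imwrite("pics/c25.png",cv2.resize(im[220:420,350:550],None,fx=4,fy=3))
im,_=shot("scene","sc16");cv2.imwrite("pics/c26.png",cv2.resize(im[150:290,130:290],None,fx=5,fy=4))
```

```text
[ 0.6071 -0.1675  0.2767] [-3.1399 -0.0011  1.4948] 0.036902449886651194 27.9
```

View pics/w16.png

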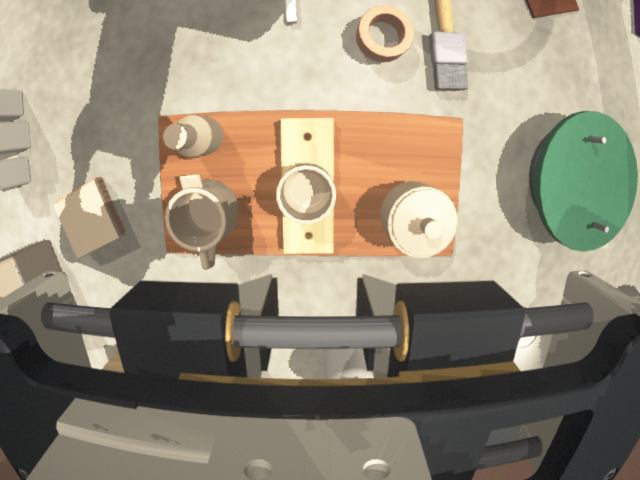

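View pics/c25.png

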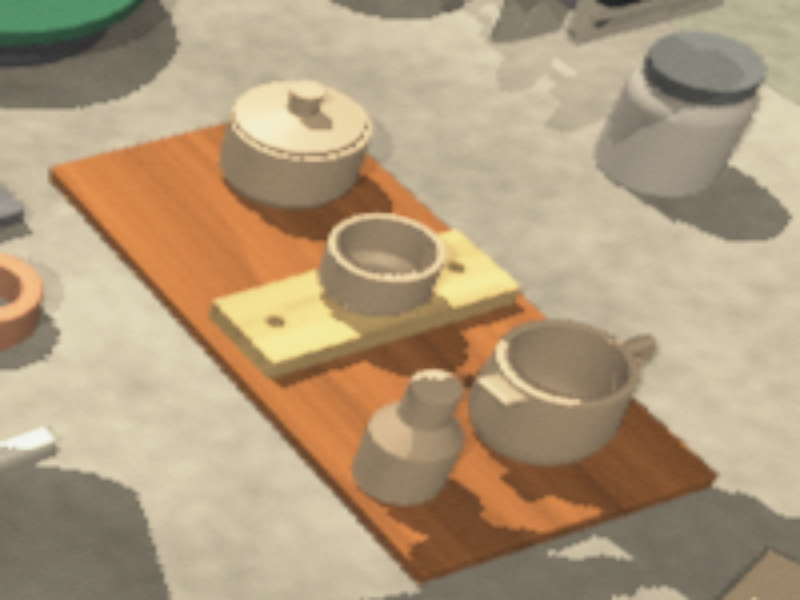

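View pics/c26.png

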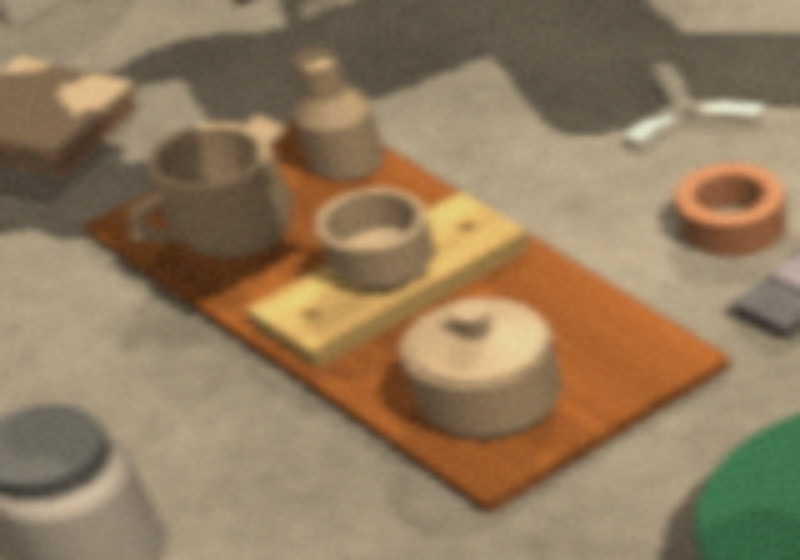

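Run:
```python
from h import *
s=dict(tool_pos=[.6071,-.1675,.2767],tool_rot=[-3.1399,-.0011,1.4948])
f=lambda u,v,z:onz(ray("wrist",u,v,s),z)[:2]
a,b=f(307,136,.033),f(308,237,.033);m=(a+b)/2
c=f(306.5,194,.083);print("bat",m,np.linalg.norm(b-a),np.arctan2(*(b-a)[::-1]),"cup-bat",c-m)
C=[f(160,118,.015),f(462,118,.015),f(455,257,.015),f(165,255,.015)];print("board",np.mean(C,0),"bat-board",m-np.mean(C,0))
p=f(196,219,.085);v=f(179,138,.115);sp=f(190,182,.08);hd=f(207,264,.07)
x=(hd-sp)/np.linalg.norm(hd-sp);d=v-p;print("pitcher",p,"vase",v,"in pitcher frame",d@x,d@[-x[1],x[0]])
print("lid rim",f(423,221,.079),"knob",f(431.5,228.5,.106))
```

```text
bat [ 0.5894 -0.1759] 0.11187569910532978 -0.06978835521649045 cup-bat [-0.0005  0.0003]
board [ 0.5903 -0.1741] bat-board [-0.0009 -0.0018]
pitcher [ 0.6038 -0.2878] vase [ 0.5229 -0.2836] in pitcher frame -0.08080410176373537 0.005684218602535397
lid rim [ 0.6245 -0.0609] knob [ 0.6255 -0.0602]
```

All positions are well within tolerance, so I'm handing in.

```bash
python3 -c "
from cell import *
print(hand_in())"
```

```text
the job is handed in; nothing more can be done
None
```

The tea set is laid out on the ware board in the order asked. I handed it in at about 28 s on the robot's clock, and `hand_in` gives no verdict. I lifted the plywood bat level off the pins and laid it on the board. The cup, the vase in front of the spout and the lid on the jar followed.

My last checks used the wrist view, with the side and scene pictures agreeing by eye:

| Check | Measured | Allowed |
|---|---|---|
| Bat from the board's centre | 1 mm front-to-back, 2 mm sideways | 15 mm each way |
| Bat angle to the board | about 1° | about 10° |
| Cup from the bat's centre | under 1 mm | 15 mm |
| Vase ahead of the pitcher's axis | 81 mm (83 mm right after placing) | 70–105 mm |
| Vase sideways of the spout | under 6 mm (about 1 mm right after placing) | 15 mm |
| Lid from the jar's axis | within about 5 mm, judged against earlier fits of the jar | 9 mm |

- **Lid:** it met the jar at exactly the height expected for a seated lid, and both the side and scene pictures show it lying flat.
- **Left in place:** the jar, pitcher and clay ring show no visible movement. The gripper is open and well clear of everything.
- **Vase gap:** I set the vase at about 83 mm from the pitcher, not 87 mm, to keep it clear of the board's front edge. The gap to the spout is therefore nearer 1.5 cm than 2 cm.
- **Disagreements:** the fixed cameras differed from the wrist camera by up to about 8 mm, so I used the wrist views for placing. Heights from two views came out 1–8 mm low for most parts. For the lid's knob they were 8–21 mm low (views up to 4.6 mm apart) and for the jar's rim 11 mm low in one view pair. I worked from the heights in the text, and the contacts at placing matched them.

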